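# Sort the trim weights of an open drive unit by heft

### The arm

A 6-joint arm with a two-finger parallel gripper is mounted at the origin on the work surface. World frame = base frame: x ahead of the robot, y to its left, z up, the work surface at z = 0. Lengths are in m, angles in rad, forces in N, time in s.
With the tool pointing down it reaches from about 0.35 to 0.8 m from the base axis. Payload 7.3 kg.
Tool frame: the origin (TCP) lies on the centre line of the jaws, within the pads' length; the fingertips stand 8 mm ahead of it and the grasp point (between the pads) lies 11 mm behind it; z points along the fingers, y is the direction in which the jaws open and shut (so a half turn about z gives the same grasp; the last joint's range is limited). The gripper opens to 85 mm and grips with 20 to 120 N. Pads are 22 mm wide; open, the fingers measure 114 mm over their backs; the gripper's body (76 mm by 85 mm) begins 54 mm behind the grasp point. The pads swing forward as they close: fully open they stand 13 mm farther back than shut.
Start: joints at [-1.407, 0.342, 1.524, -0, 1.275, -0.146], TCP at [0.16, -0.5, 0.239] pointing down, gripper open.
Joint ranges: [-2.53, 2.53], [-0.77, 2.02], [0.04, 2.7], [-1, 4.14], [0.28, 2.66], [-3.11, 3.11]. Speed limits (rad/s): [2.57, 2.57, 3.14, 3.14, 3.14, 3.14].

### API

Orientations are given as a unit quaternion [w, x, y, z].
In Python, from rig import arm gives the robot as it stands.
- The arm moves only by the shell command python3 -m jog 'ROWS' [FORCE]. ROWS is JSON, one flat list of numbers, 5 for each row, row after row: the closure, from 0 (fully open) to 1 (shut), then the shift along the tool's x, y, z in mm, then the turn about the tool's z in rad. A call has 1 to 10 rows; each row is the pose to reach, as a shift and turn from the pose commanded when the call began, along the tool's axes at that moment; what a row does not reach only later rows make up. A row lasts 1/12 s, in which the tool goes at most 41.7 mm and 7.16 degrees, less where a joint would pass 70% of its speed; a pose out of reach is approached as far as the arm can. A call with a gripper value outside its range is refused whole. The fingers move at their own pace and stop on an object; FORCE is the grip in N (left out, the last holds). Time passes only in rows, so rows that repeat a pose let the fingers close. It gives the time, the measured TCP pose, the force and the opening at its end, in the units of the state.
- arm.observe(): the state, without advancing time (a new reading comes with each control period).
- arm.get_image(name): name is "side" or "top"; returns the picture (480x640x3 uint8, red, green, blue); there is no depth.
- arm.camera_params(name): a dict with "intrinsics" (3x3 intrinsics, pixels), "world_from_camera" (4x4, takes a point from camera to world coordinates). Camera axes: x right, y up, looking along -z (the intrinsics and any distortion apply to the point x, -y, -z); pixel columns grow to the right and rows downward; lengths in m; the calibration is good to about 2 mm. A picture is of the moment at which its call begins. camera_params takes no time and is no camera call.
- arm.close_job(): hands the job in, once; it reports no verdict.
The state is a dict: "time_s": time; "qpos": joint angles; "joint_vel": joint speeds; "joint_torque": joint torques, N m; "ee_pos": TCP position; "eef_rot": TCP orientation; "ft_force": force on the tool from outside, world axes, zero at the start; "ft_torque": the same for the moment, N m; "opening": opening from 0.0 (shut) to 1.0 (fully open).
Only numpy, scipy, OpenCV 4.12 (cv2) and the standard library are available. Lean on these libraries where they do the work, as an engineer would, in place of code of your own. Each camera call takes 0.05 s, during which the arm holds its last target.

### The job

Empty the four seats of the open drive unit and sort the parts into the bins: heavy trim weights (280 g and more) into the blue bin, light ones (180 g and less) into the red bin, any in between into either of these two, and the brass spacer into the yellow bin. The weights all look alike, so only their heft tells which is which. Set the parts down on the bin floors, side by side rather than on top of one another and without dropping them, let go of them, and leave the oil bottle, screwdriver and tweezers where they are.

Things in the scene. Friction and masses are not known exactly. Their poses are not given: they have to be found in the camera images.
- frame: open drive unit fixed to the bench; its front (-x side), facing the bins, is open. Base plate 160 (x) by 370 (y) by 12 mm; origin: centre of its underside, on the table. Side plates 10 mm thick at y = +-180 mm, 50 mm high, but 190 mm high from x = 5 to 70 mm, with a sloping rib in front. Motor and gearcase, up to 80 mm high, behind it (x = 72 to 158 mm)
- frame_row (a point): middle of the row of four seats of the frame: x = 0, 32 mm above the table (seat tops), axes as the frame. Seats at y = -117, -39, 39, 117 mm, each 41 mm (x) by 24 mm (y), with lips 4 mm high in front and behind the part; a part's ends overhang its seat by 9 mm each side, free down to the base plate, whose top is 12 mm above the table
- frame_rod (a point): middle of the main tie rod over the seats: fixed, 14 mm thick, along the frame's y from plate to plate, its axis at x = 20 mm, 158 mm above the table. Behind it a thinner rod, 15 mm over its spring, at x = 55 mm, 176 mm above the table. A hand held upright over a seat hits these rods; tilted, it can reach in from the front
- weight_a_mid (a point): trim weight: green painted block 28 x 36 x 28 mm with a round steel boss 20 mm across, 3 mm long, on each end: 42 mm over all along its y axis; brass filler plug on top. The three look alike, but the lead inside differs from piece to piece and run to run: 60 to 400 g. Point: its centre, 46 mm above the table at the start; it lies in a seat of the frame, y roughly along the frame's y, z up
- weight_b_mid (a point): trim weight: green painted block 28 x 36 x 28 mm with a round steel boss 20 mm across, 3 mm long, on each end: 42 mm over all along its y axis; brass filler plug on top. The three look alike, but the lead inside differs from piece to piece and run to run: 60 to 400 g. Point: its centre, 46 mm above the table at the start; it lies in a seat of the frame, y roughly along the frame's y, z up
- weight_c_mid (a point): trim weight: green painted block 28 x 36 x 28 mm with a round steel boss 20 mm across, 3 mm long, on each end: 42 mm over all along its y axis; brass filler plug on top. The three look alike, but the lead inside differs from piece to piece and run to run: 60 to 400 g. Point: its centre, 46 mm above the table at the start; it lies in a seat of the frame, y roughly along the frame's y, z up
- spacer_mid (a point): brass spacer, 160 g: a spool with two square flanges 28 x 28 mm, 13 mm thick, at the ends of a round core of 16 mm, 42 mm long over all along its y axis; this point is its centre, 46 mm above the table at the start. It lies in the remaining seat, placed like the weights
- bin_blue: open bin, outside 125 mm (x) by 120 mm (y) and 32 mm high, walls and floor 3 mm, fixed in place; origin at the centre of its underside, 4 mm above the table; blue, for heavy weights
- bin_red: open bin, outside 125 mm (x) by 120 mm (y) and 32 mm high, walls and floor 3 mm, fixed in place; origin at the centre of its underside, 4 mm above the table; red, for light weights
- bin_yellow: open bin, outside 125 mm (x) by 120 mm (y) and 32 mm high, walls and floor 3 mm, fixed in place; origin at the centre of its underside, 4 mm above the table; yellow, for the spacer
- driver: bystander: small screwdriver lying on the bench, 160 mm long along its x axis
- oiler: bystander: white oil bottle with an orange cap, 40 mm diameter, 85 mm high, standing upright; origin at the centre of its foot
- tweezers: bystander: steel tweezers lying on the bench, 110 mm long along x, 18 mm wide, 8 mm thick; origin at the centre of the underside
Mind the look-alikes: they are no part of the job. Of the things that look like the part that bears spacer_mid, the smaller one is meant.

How it is judged:
At the end, for the whole second after the job is handed in: Weights of 280 g or more in the blue bin, of 180 g or less in the red, others in either, the spacer in the yellow: each resting on its bin, centre inside the walls (within 58 mm of the middle in x, 56 mm in y) and under 30 mm above the bin's underside, let go and at rest (under 0.03 m/s) (((x of weight_a_mid in the frame of bin_blue between -0.058 and 0.058 m and y of weight_a_mid in the frame of bin_blue between -0.056 and 0.056 m and z of weight_a_mid in the frame of bin_blue between 0 and 0.03 m and linear speed of weight_a below 0.03 m/s and contact force between weight_a and bin_blue above 1.72 N) or (x of weight_a_mid in the frame of bin_red between -0.058 and 0.058 m and y of weight_a_mid in the frame of bin_red between -0.056 and 0.056 m and z of weight_a_mid in the frame of bin_red between 0 and 0.03 m and linear speed of weight_a below 0.03 m/s and contact force between weight_a and bin_red below 2.8 N)) and ((x of weight_b_mid in the frame of bin_blue between -0.058 and 0.058 m and y of weight_b_mid in the frame of bin_blue between -0.056 and 0.056 m and z of weight_b_mid in the frame of bin_blue between 0 and 0.03 m and linear speed of weight_b below 0.03 m/s and contact force between weight_b and bin_blue above 1.72 N) or (x of weight_b_mid in the frame of bin_red between -0.058 and 0.058 m and y of weight_b_mid in the frame of bin_red between -0.056 and 0.056 m and z of weight_b_mid in the frame of bin_red between 0 and 0.03 m and linear speed of weight_b below 0.03 m/s and contact force between weight_b and bin_red below 2.8 N)) and ((x of weight_c_mid in the frame of bin_blue between -0.058 and 0.058 m and y of weight_c_mid in the frame of bin_blue between -0.056 and 0.056 m and z of weight_c_mid in the frame of bin_blue between 0 and 0.03 m and linear speed of weight_c below 0.03 m/s and contact force between weight_c and bin_blue above 1.72 N) or (x of weight_c_mid in the frame of bin_red between -0.058 and 0.058 m and y of weight_c_mid in the frame of bin_red between -0.056 and 0.056 m and z of weight_c_mid in the frame of bin_red between 0 and 0.03 m and linear speed of weight_c below 0.03 m/s and contact force between weight_c and bin_red below 2.8 N)) and x of spacer_mid in the frame of bin_yellow between -0.058 and 0.058 m and y of spacer_mid in the frame of bin_yellow between -0.056 and 0.056 m and z of spacer_mid in the frame of bin_yellow between 0 and 0.03 m and linear speed of spacer below 0.03 m/s); the robot touches nothing.
It fails at once if a part is dropped or thrown (moves faster than 0.7 m/s, a fall of some 25 mm, while not held by the fingers) ((linear speed of weight_a above 0.7 m/s and contact force between weight_a and the fingers below 0.058 N) or (linear speed of weight_b above 0.7 m/s and contact force between weight_b and the fingers below 0.058 N) or (linear speed of weight_c above 0.7 m/s and contact force between weight_c and the fingers below 0.058 N) or (linear speed of spacer above 0.7 m/s and contact force between spacer and the fingers below 0.058 N)).
It fails at once if the screwdriver is moved by more than 20 mm (distance of driver from where it was at the start of the episode above 0.02 m).
It fails at once if the oil bottle is moved by more than 20 mm (distance of oiler from where it was at the start of the episode above 0.02 m).
It fails at once if the tweezers are moved by more than 20 mm (distance of tweezers from where it was at the start of the episode above 0.02 m).
It also fails if it takes over 72 s, if anything falls off the work surface, if the arm or the gripper's body presses on something with over 40 N, if the wrist force passes 120 N, or if a joint passes its speed limit or range.

## Working session

There is one attempt and no reset: what is moved stays moved. The work goes in short steps, Python scripts to look and compute and a shell command to move; the robot and the scene stay as the last step left them, time stands still between calls to the robot, and variables do not carry over. Pictures are saved under pics/ and viewed, and the job is handed in when it is done.

```bash
ls; mkdir -p pics; python3 - <<'E'
from rig import arm
import cv2,numpy as np
np.set_printoptions(precision=4,suppress=True)
s=arm.observe()
for k in s: print(k,s[k])
for n in("side","top"):
    im=arm.get_image(n); cv2.imwrite(f"pics/{n}0.png",im[:,:,::-1])
    p=arm.camera_params(n); print(n,p)
E
```

```text
pics
time_s 0.0
qpos [-1.407   0.3427  1.5251  0.      1.2754 -0.146 ]
joint_vel [ 0.0008 -0.0008  0.0015  0.0015  0.0016 -0.0001]
joint_torque [  0.0002 -43.3678 -24.6012  -0.0002   0.0079  -0.    ]
ee_pos [ 0.16   -0.4996  0.2386]
eef_rot [-0.0008  0.988   0.1543  0.    ]
ft_force [-0.1019  0.3148 -0.0572]
ft_torque [-0.0311 -0.0391 -0.0131]
opening 0.9988164196101603
side {'intrinsics': array([[511.6379,   0.    , 311.8066],
       [  0.    , 511.6379, 234.9545],
       [  0.    ,   0.    ,   1.    ]]), 'world_from_camera': array([[-0.8906,  0.2543, -0.377 ,  0.1359],
       [-0.4546, -0.4804,  0.75  ,  0.9416],
       [ 0.0096,  0.8394,  0.5435,  0.7297],
       [ 0.    ,  0.    ,  0.    ,  1.    ]])}
top {'intrinsics': array([[583.2352,   0.    , 324.9839],
       [  0.    , 583.2352, 240.8407],
       [  0.    ,   0.    ,   1.    ]]), 'world_from_camera': array([[-0.0161,  0.9977, -0.0659,  0.4754],
       [-0.9999, -0.0163, -0.0014,  0.0658],
       [-0.0024,  0.0659,  0.9978,  1.2769],
       [ 0.    ,  0.    ,  0.    ,  1.    ]])}
```

View pics/side0.png

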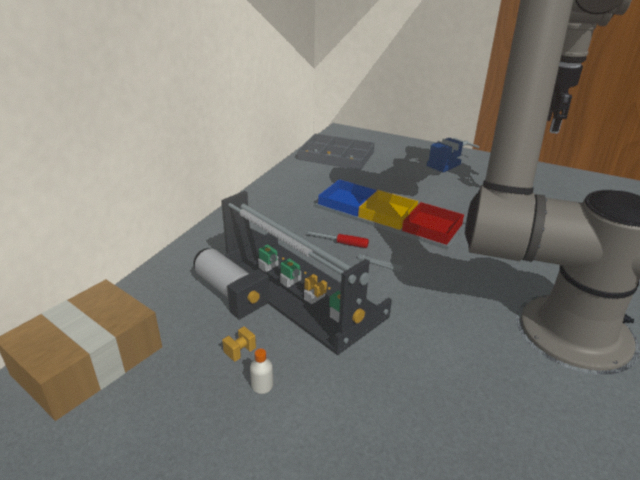

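View pics/top0.png

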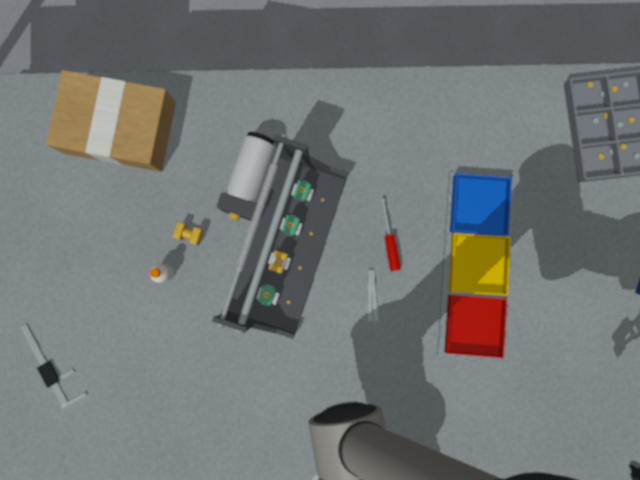

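```bash
python3 - <<'E'
import cv2,numpy as np
a=cv2.imread("pics/top0.png"); c=a[120:345,140:365]; cv2.imwrite("pics/c1.png",cv2.resize(c,(800,600) if 0 else (600,600),interpolation=cv2.INTER_CUBIC))
a=cv2.imread("pics/side0.png"); c=a[185:395,190:400]; cv2.imwrite("pics/c2.png",cv2.resize(c,(600,600),interpolation=cv2.INTER_CUBIC))
E
```

```text
(no output)
```

View pics/c1.png

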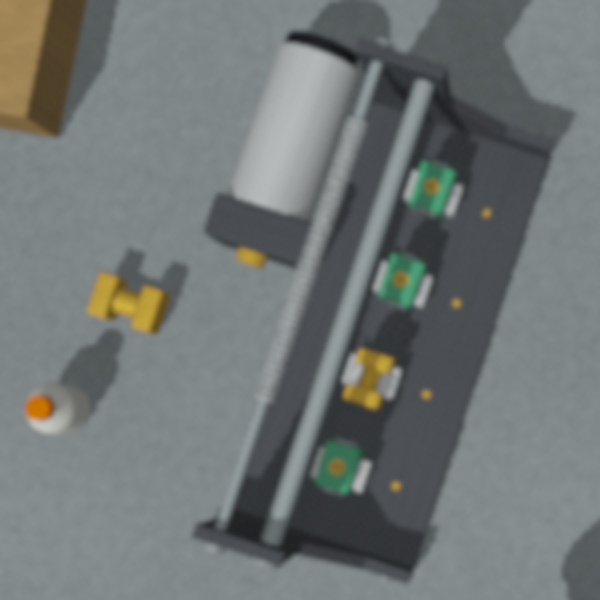

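View pics/c2.png

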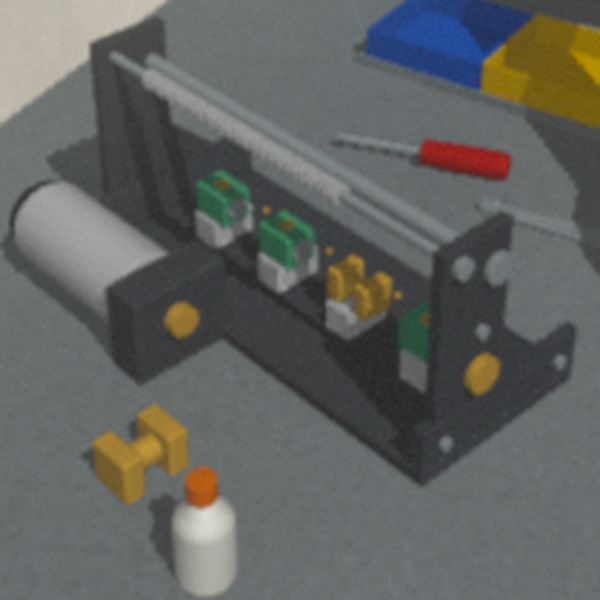

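```bash
cat > h.py <<'E'
import cv2,numpy as np
from rig import arm
np.set_printoptions(precision=4,suppress=True)
def ray(n,u,v):
    p=arm.camera_params(n);K=p["intrinsics"];T=p["world_from_camera"]
    d=T[:3,:3]@np.array([(u-K[0,2])/K[0,0],-(v-K[1,2])/K[1,1],-1]);return T[:3,3],d
def onz(n,u,v,z):
    o,d=ray(n,u,v);return o+d*(z-o[2])/d[2]
def tri(uv1,uv2):
    o,d=ray("top",*uv1);p,e=ray("side",*uv2)
    s=np.linalg.lstsq(np.c_[d,-e],p-o,rcond=None)[0]
    a=o+s[0]*d;b=p+s[1]*e;return (a+b)/2,np.linalg.norm(a-b)
def proj(n,P):
    p=arm.camera_params(n);K=p["intrinsics"];T=p["world_from_camera"]
    c=T[:3,:3].T@(np.array(P)-T[:3,3]);return K[0,0]*c[0]/-c[2]+K[0,2],K[1,1]*-c[1]/-c[2]+K[1,2]
E
python3 - <<'E'
from h import *
a=cv2.imread("pics/top0.png");h=cv2.cvtColor(a,cv2.COLOR_BGR2HSV)
def blobs(lo,hi,roi,mn):
    m=cv2.inRange(h,lo,hi);k=np.zeros_like(m);x0,y0,x1,y1=roi;k[y0:y1,x0:x1]=m[y0:y1,x0:x1]
    n,l,s,c=cv2.connectedComponentsWithStats(k)
    return [(c[i],s[i],l==i) for i in range(1,n) if s[i,4]>=mn]
for nm,lo,hi,roi,mn,z in[("plug/brass",(8,100,60),(30,255,255),(255,170,335,310),4,.06),("green",(60,80,40),(90,255,255),(240,170,335,310),40,.06),
  ("blue",(100,150,60),(125,255,255),(440,160,520,240),500,.036),("yel",(20,150,60),(35,255,255),(440,225,520,300),500,.036),("red",(0,170,60),(8,255,255),(440,290,520,365),500,.036)]:
    for c,s,m in blobs(lo,hi,roi,mn):
        print(nm,c,s,onz("top",*c,z)[:2], onz("top",*c,.012)[:2])
        if mn==500:
            r=cv2.minAreaRect(np.argwhere(m)[:,::-1].astype(np.float32));print(r)
            print(np.array([onz("top",*q,z)[:2] for q in cv2.boxPoints(r)]))
# rod ends from crop
f=lambda x,y:(140+x/2.667,120+y/2.667)
for q in[(423,85),(277,535)]: print("rod",onz("top",*f(*q),.158))
for q in[(372,70),(222,525)]: print("rod2",onz("top",*f(*q),.176))
E
```

```text
plug/brass [301.4118 189.1176] [300 187   4   5  17] [0.6656 0.1153] [0.6731 0.1172]
plug/brass [322.  199.5] [321 198   3   4   8] [0.6429 0.0723] [0.6495 0.0726]
plug/brass [289.5882 224.1176] [288 222   4   5  17] [0.5921 0.1411] [0.5967 0.144 ]
plug/brass [310.875 233.125] [310 232   3   3   8] [0.5724 0.0967] [0.5762 0.098 ]
plug/brass [277.958  261.7143] [268 250  20  24 238] [0.5137 0.1663] [0.5152 0.1702]
plug/brass [299.2 267.5] [298 266   3   4  10] [0.5009 0.1221] [0.5019 0.1243]
plug/brass [265.8182 294.7273] [264 292   5   6  22] [0.4455 0.1923] [0.4443 0.1973]
plug/brass [288. 302.] [287 301   3   3   9] [0.4297 0.1463] [0.4279 0.1495]
green [302.0151 189.8241] [293 180  19  22 199] [0.6641 0.114 ] [0.6715 0.1159]
green [290.5279 224.3909] [282 214  18  22 197] [0.5915 0.1391] [0.596 0.142]
green [266.5789 294.6211] [258 285  18  21 190] [0.4457 0.1907] [0.4445 0.1956]
blue [480.6879 204.1558] [ 451  174   60   61 3332] [ 0.6306 -0.2669] [ 0.6336 -0.2733]
((480.7589111328125, 204.1172637939453), (57.671974182128906, 58.13760757446289), 3.814074993133545)
[[ 0.5736 -0.1996]
 [ 0.6984 -0.2117]
 [ 0.688  -0.3348]
 [ 0.5634 -0.322 ]]
yel [479.2642 264.1813] [ 449  234   61   62 3387] [ 0.5023 -0.2595] [ 0.5028 -0.2658]
((479.4964599609375, 264.0514831542969), (58.99778747558594, 58.378570556640625), 3.9451863765716553)
[[ 0.4463 -0.1915]
 [ 0.5699 -0.2038]
 [ 0.5592 -0.3289]
 [ 0.4357 -0.3158]]
red [475.5647 325.6428] [ 446  296   60   61 3315] [ 0.3728 -0.2474] [ 0.3708 -0.2534]
((475.52032470703125, 325.7157897949219), (58.13759231567383, 57.78135681152344), 4.085616588592529)
[[ 0.3178 -0.1801]
 [ 0.4385 -0.1924]
 [ 0.4278 -0.3148]
 [ 0.3073 -0.3017]]
rod [0.7233 0.1158 0.158 ]
rod [0.3995 0.2244 0.158 ]
rod2 [0.7308 0.1514 0.176 ]
rod2 [0.4083 0.2605 0.176 ]
```

```bash
python3 -m jog '[0.4,0,0,0,0.12]' 40; python3 -c "
from rig import arm
s=arm.observe();print(s['time_s'],s['qpos'],s['eef_rot'],s['ee_pos'],s['opening'])"
```

```text
time_s: 0.18
ee_pos: [0.16, -0.4997, 0.2388]
eef_rot: [-0.001, 0.995, 0.095, -0.0]
ft_force: [0.1, -0.1, -0.1]
opening: 0.881
0.1833 [-1.40699821e+00  3.42561100e-01  1.52472973e+00 -1.57511347e-06
  1.27539657e+00 -2.65774650e-02] [-5.46033035e-04  9.95472891e-01  9.50443241e-02 -3.82774949e-05] [ 0.16003286 -0.49974225  0.23881011] 0.8809557959889412
```

```bash
cat > st.py <<'E'
from h import *
from scipy.spatial.transform import Rotation as R
s=arm.observe();q=s['eef_rot'];M=R.from_quat([q[1],q[2],q[3],q[0]]).as_matrix()
print(round(s['time_s'],2),'q',np.round(s['qpos'],3),'p',np.round(s['ee_pos'],4),'\nx',M[:,0],'y',M[:,1],'z',M[:,2],'F',np.round(s['ft_force'],2),'T',np.round(s['ft_torque'],3),'op',round(s['opening'],3))
E
python3 -m jog '[0.4,-10,-40,0,0, 0.4,-20,-80,0,0, 0.4,-30,-120,0,0, 0.4,-40,-160,0,0, 0.4,-50,-200,0,0, 0.4,-50,-240,0,0, 0.4,-50,-280,0,0]' 40; python3 st.py
```

```text
time_s: 0.77
ee_pos: [0.0578, -0.2324, 0.2387]
eef_rot: [-0.0, 0.996, 0.095, 0.0]
ft_force: [-0.2, -0.3, 0.3]
opening: 0.601
0.77 q [-1.651 -0.228  2.143 -0.     1.228 -0.27 ] p [ 0.0578 -0.2324  0.2387] 
x [0.9821 0.1882 0.0001] y [ 0.1882 -0.9821 -0.0009] z [-0.0001  0.0009 -1.    ] F [-0.19 -0.27  0.34] T [ 0.028  0.009 -0.026] op 0.601
```

```bash
python3 -m jog '[0.4,38,-16,-21,-0.1, 0.4,76,-32,-42,-0.2, 0.4,114,-48,-63,-0.3, 0.4,152,-64,-84,-0.4, 0.4,190,-80,-105,-0.5, 0.4,228,-96,-126,-0.6, 0.4,266,-112,-147,-0.7, 0.4,304,-128,-168,-0.8, 0.4,342,-144,-189,-0.9, 0.4,380,-160,-210,-1.0]' 40; python3 st.py
```

```text
time_s: 1.6
ee_pos: [0.3581, -0.0331, 0.4231]
eef_rot: [0.0, 0.826, 0.563, -0.0]
ft_force: [0.7, -1.0, 0.7]
opening: 0.601
1.6 q [-0.306 -0.061  1.509 -0.     1.694  0.069] p [ 0.3581 -0.0331  0.4231] 
x [ 0.3661  0.9306 -0.0003] y [ 0.9306 -0.3661  0.0002] z [ 0.0001 -0.0003 -1.    ] F [ 0.73 -1.01  0.72] T [-0.057 -0.021  0.005] op 0.601
```

```bash
python3 -m jog '[0.4,35,-20,0,0, 0.4,70,-40,0,0, 0.4,105,-60,0,0, 0.4,140,-80,0,0, 0.4,175,-100,0,0, 0.4,210,-120,0,0, 0.4,245,-140,0,0, 0.4,280,-160,0,0, 0.4,315,-180,0,0, 0.4,350,-200,0,0]' 40; python3 -m jog '[0.4,35,-20,-5,0, 0.4,70,-40,-10,0, 0.4,105,-60,-15,0, 0.4,140,-80,-20,0, 0.4,175,-100,-25,0, 0.4,210,-120,-30,0, 0.4,245,-140,-35,0, 0.4,280,-160,-40,0, 0.4,315,-180,-45,0, 0.4,350,-200,-50,0]' 40; python3 st.py
```

```text
time_s: 2.43
ee_pos: [0.3005, 0.3662, 0.422]
eef_rot: [0.0, 0.828, 0.561, -0.0]
ft_force: [1.3, 0.5, 0.5]
opening: 0.601
time_s: 3.27
ee_pos: [0.2375, 0.6889, 0.4292]
eef_rot: [-0.003, 0.828, 0.561, 0.002]
ft_force: [1.6, 0.2, -2.3]
opening: 0.6
3.27 q [1.133 0.883 0.044 0.003 2.208 1.515] p [0.2375 0.6889 0.4292] 
x [0.3715 0.9284 0.006 ] y [ 0.9285 -0.3714 -0.0024] z [ 0.      0.0065 -1.    ] F [ 1.58  0.22 -2.25] T [-0.022  0.018 -0.007] op 0.6
```

```bash
python3 -m jog '[0.4,40,0,0,0, 0.4,80,0,0,0, 0.4,120,0,0,0, 0.4,160,0,0,0, 0.4,200,0,0,0]' 40; python3 st.py
```

```text
time_s: 3.68
ee_pos: [0.2595, 0.7282, 0.3855]
eef_rot: [-0.016, 0.828, 0.56, 0.022]
ft_force: [-0.2, 0.4, 0.3]
opening: 0.598
3.68 q [1.127 0.947 0.036 0.006 2.104 1.513] p [0.2595 0.7282 0.3855] 
x [0.3723 0.9265 0.0547] y [ 0.9279 -0.3727 -0.002 ] z [ 0.0186  0.0515 -0.9985] F [-0.19  0.36  0.32] T [-0.071  0.052 -0.007] op 0.598
```

```bash
python3 -m jog '[0.4,0,0,0,0, 0.4,0,0,0,0]' 40; python3 st.py
```

```text
time_s: 3.85
ee_pos: [0.2591, 0.7279, 0.3847]
eef_rot: [-0.015, 0.828, 0.56, 0.021]
ft_force: [-1.0, 0.6, 0.9]
opening: 0.601
3.85 q [1.128 0.947 0.037 0.006 2.105 1.513] p [0.2591 0.7279 0.3847] 
x [0.3721 0.9267 0.0519] y [ 0.928  -0.3725 -0.0022] z [ 0.0173  0.049  -0.9987] F [-0.99  0.63  0.88] T [-0.041  0.031  0.042] op 0.601
```

```bash
python3 -m jog '[0.4,35,0,-25,0, 0.4,70,0,-50,0, 0.4,105,0,-75,0, 0.4,140,0,-100,0, 0.4,175,0,-125,0, 0.4,210,0,-150,0]' 40; python3 st.py
```

```text
time_s: 4.35
ee_pos: [0.2623, 0.7254, 0.4026]
eef_rot: [-0.025, 0.827, 0.56, 0.034]
ft_force: [-0.2, -0.3, -0.6]
opening: 0.601
4.35 q [1.121 0.924 0.037 0.01  2.097 1.508] p [0.2623 0.7254 0.4026] 
x [0.3707 0.925  0.0833] y [ 0.9283 -0.3717 -0.0032] z [ 0.028   0.0785 -0.9965] F [-0.22 -0.3  -0.59] T [-0.052  0.006 -0.036] op 0.601
```

```bash
python3 -m jog '[0.4,40,0,-10,0, 0.4,80,0,-20,0, 0.4,120,0,-30,0, 0.4,160,0,-40,0, 0.4,200,0,-50,0, 0.4,240,0,-60,0, 0.4,280,0,-70,0, 0.4,320,0,-80,0, 0.4,360,0,-90,0, 0.4,400,0,-100,0]' 40; python3 st.py
```

```text
time_s: 5.18
ee_pos: [0.2798, 0.7547, 0.3639]
eef_rot: [-0.034, 0.827, 0.56, 0.046]
ft_force: [-0.2, 0.2, 0.1]
opening: 0.597
5.18 q [1.116 0.977 0.037 0.014 2.014 1.504] p [0.2798 0.7547 0.3639] 
x [0.3696 0.9222 0.1139] y [ 0.9284 -0.3716 -0.004 ] z [ 0.0386  0.1072 -0.9935] F [-0.22  0.16  0.1 ] T [-0.085 -0.017  0.032] op 0.597
```

```bash
python3 -m jog '[0.4,100,0,-40,0, 0.4,100,0,-40,0]' 40; python3 st.py;  python3 -m jog '[0.4,400,0,-250,0]' 40; python3 st.py; python3 -m jog '[0.4,400,0,-250,0]' 40; python3 st.py
```

```text
time_s: 5.35
ee_pos: [0.2846, 0.7627, 0.3668]
eef_rot: [-0.043, 0.826, 0.559, 0.06]
ft_force: [-0.5, -0.1, 0.5]
opening: 0.599
5.35 q [1.114 0.975 0.037 0.017 1.983 1.503] p [0.2846 0.7627 0.3668] 
x [0.3683 0.918  0.1469] y [ 0.9284 -0.3717 -0.0048] z [ 0.0502  0.1382 -0.9891] F [-0.5  -0.09  0.53] T [-0.02   0.025  0.019] op 0.599
time_s: 5.43
ee_pos: [0.2862, 0.7648, 0.3742]
eef_rot: [-0.05, 0.825, 0.558, 0.068]
ft_force: [-0.0, -0.2, 0.2]
opening: 0.601
5.43 q [1.112 0.966 0.039 0.02  1.97  1.503] p [0.2862 0.7648 0.3742] 
x [0.3671 0.9149 0.1677] y [ 0.9284 -0.3715 -0.0057] z [ 0.0571  0.1578 -0.9858] F [-0.04 -0.2   0.15] T [-0.07   0.062  0.022] op 0.601
time_s: 5.52
ee_pos: [0.2879, 0.7669, 0.3867]
eef_rot: [-0.058, 0.824, 0.558, 0.08]
ft_force: [-0.5, 0.0, -0.5]
opening: 0.599
5.52 q [1.11  0.952 0.037 0.023 1.955 1.502] p [0.2879 0.7669 0.3867] 
x [0.3653 0.9098 0.197 ] y [ 0.9284 -0.3715 -0.0061] z [ 0.0677  0.1851 -0.9804] F [-0.45  0.   -0.54] T [-0.047  0.021 -0.027] op 0.599
```

```bash
python3 -m jog '[0.4,400,0,-150,0]' 40 >/dev/null; python3 -m jog '[0.4,400,0,-150,0]' 40 >/dev/null; python3 -m jog '[0.4,400,0,-150,0]' 40 >/dev/null;  python3 -m jog '[0.4,400,0,-150,0]' 40 >/dev/null; python3 st.py; python3 -m jog '[0.4,400,0,-150,0]' 40 >/dev/null;python3 -m jog '[0.4,400,0,-150,0]' 40 >/dev/null;python3 -m jog '[0.4,400,0,-150,0]' 40 >/dev/null;python3 -m jog '[0.4,400,0,-150,0]' 40 >/dev/null; python3 st.py
```

```text
5.85 q [1.105 0.934 0.037 0.035 1.866 1.501] p [0.2991 0.7877 0.4087] 
x [0.3559 0.8845 0.3018] y [ 0.9286 -0.3709 -0.0081] z [ 0.1048  0.2831 -0.9533] F [-0.33  0.26 -0.29] T [-0.137  0.064 -0.008] op 0.602
6.18 q [1.099 0.903 0.037 0.047 1.79  1.5  ] p [0.3072 0.8016 0.4428] 
x [0.3427 0.849  0.4021] y [ 0.9289 -0.3703 -0.0098] z [ 0.1406  0.3769 -0.9155] F [ 0.39 -0.02 -0.44] T [-0.199  0.056  0.004] op 0.598
```

```bash
python3 -m jog '[0.4,400,0,-150,0]' 40 >/dev/null; python3 -m jog '[0.4,400,0,-150,0]' 40 >/dev/null; python3 -m jog '[0.4,-40,0,0,0,0.4,-80,0,0,0]' 40 >/dev/null;  python3 st.py; python3 - <<'E'
from h import *
for n in("top","side"):
    cv2.imwrite(f"pics/{n}1.png",arm.get_image(n)[:,:,::-1])
E
```

```text
6.52 q [1.092 0.721 0.405 0.055 1.548 1.485] p [0.3019 0.7833 0.4521] 
x [0.3342 0.8265 0.453 ] y [ 0.929  -0.3699 -0.0105] z [ 0.1589  0.4243 -0.8915] F [0.56 1.08 0.39] T [-0.156  0.104  0.   ] op 0.604
```

View pics/top1.png

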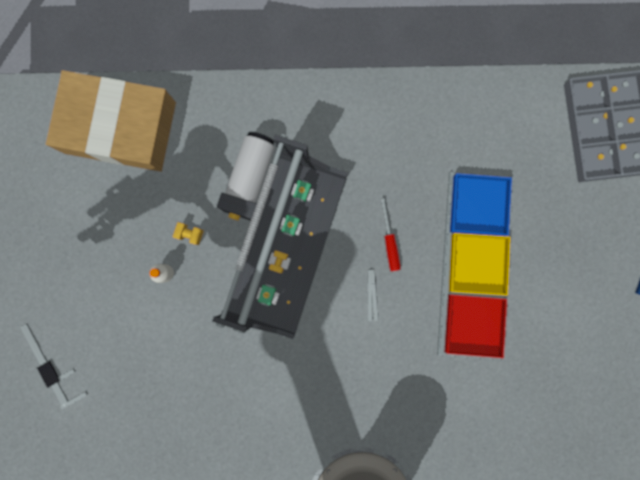

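```bash
cat > go.py <<'E'
import sys
from h import *
from scipy.spatial.transform import Rotation as R
# go.py X Y Z : rows needed (tool axes, mm) so the GRASP point (11 mm behind TCP) gets to XYZ ; optional turn
s=arm.observe();q=s['eef_rot'];M=R.from_quat([q[1],q[2],q[3],q[0]]).as_matrix()
P=np.array([float(v) for v in sys.argv[1:4]]);th=float(sys.argv[4]) if len(sys.argv)>4 else 0
M2=M@R.from_euler('z',th).as_matrix()
t=P+.011*M2[:,2]
back=float(sys.argv[5]) if len(sys.argv)>5 else 0
t=t-back/1000*M2[:,2]
print('tcp target',t,'shift mm',M.T@(t-s['ee_pos'])*1000,'dist',np.linalg.norm(t-s['ee_pos'])*1000,'newy',M2[:,1],'newz',M2[:,2])
E
python3 - <<'E'
from h import *
print(tri((301.4,189.1),(267.7,249.4)),tri((289.6,224.1),(290.5,264.1)))
E
python3 go.py .6645 .1150 .046 -.046 150; python3 go.py .4450 .1920 .046 -.046 150
```

```text
(array([0.6657, 0.1152, 0.0563]), np.float64(0.0010218444649945277)) (array([0.5916, 0.1409, 0.0561]), np.float64(0.0018970056450080886))
tcp target [0.6436 0.0583 0.1712] shift mm [-603.8885  589.6917    4.1135] dist 844.0584039325556 newy [ 0.9436 -0.3309  0.0076] newz [ 0.1503  0.4078 -0.9006]
tcp target [0.4241 0.1353 0.1712] shift mm [-613.7942  357.2941    2.5337] dist 710.2174242778947 newy [ 0.9436 -0.3309  0.0076] newz [ 0.1503  0.4078 -0.9006]
```

```bash
python3 go.py .4450 .1920 .046 -.046 300
```

```text
tcp target [0.4016 0.0741 0.3063] shift mm [-613.7942  357.2941 -147.4663] dist 725.3610777271796 newy [ 0.9436 -0.3309  0.0076] newz [ 0.1503  0.4078 -0.9006]
```

```bash
python3 -m jog '[0.4,-33,19,-8,0, 0.4,-66,38,-16,0, 0.4,-100,58,-24,0, 0.4,-134,78,-32,0, 0.4,-168,98,-40,0, 0.4,-202,118,-48,0, 0.4,-236,138,-56,0, 0.4,-270,158,-64,0, 0.4,-304,178,-72,0, 0.4,-338,198,-80,0]' 60 ; python3 -m jog '[0.35,-34,20,-8,0, 0.35,-68,40,-16,0, 0.35,-102,60,-24,0, 0.35,-136,80,-32,0, 0.35,-170,100,-40,0, 0.35,-204,120,-48,0, 0.35,-238,140,-56,0, 0.35,-272,159,-64,0, 0.35,-272,159,-67,-0.046, 0.35,-272,159,-67,-0.046]' 60; python3 st.py; python3 go.py .4450 .1920 .046 0 300
```

```text
time_s: 7.45
ee_pos: [0.3612, 0.395, 0.3723]
eef_rot: [-0.134, 0.805, 0.546, 0.191]
ft_force: [0.3, -0.3, -0.2]
opening: 0.596
time_s: 8.28
ee_pos: [0.4088, 0.0798, 0.3077]
eef_rot: [-0.127, 0.794, 0.563, 0.193]
ft_force: [0.2, -0.8, 0.6]
opening: 0.652
8.28 q [-0.345  0.003  1.844  0.483  1.312 -0.138] p [0.4088 0.0798 0.3077] 
x [0.2926 0.8445 0.4486] y [ 0.9422 -0.3346  0.0154] z [ 0.1631  0.4181 -0.8936] F [ 0.17 -0.83  0.63] T [-0.203  0.089 -0.052] op 0.652
tcp target [0.3978 0.0712 0.3043] shift mm [-12.0004  -7.4883  -2.3514] dist 14.339273567636054 newy [ 0.9422 -0.3346  0.0154] newz [ 0.1631  0.4181 -0.8936]
```

```bash
cat > w.py <<'E'
from h import *
s=arm.observe();print('ft',np.round(s['ft_force'],2),np.round(s['ft_torque'],3),'tau',np.round(s['joint_torque'],2),'v',np.abs(s['joint_vel']).max().round(4))
E
python3 -m jog '[0.35,-12,-7,-2,0, 0.35,-12,-7,-2,0,0.35,-12,-7,-2,0]' 60 >/dev/null; python3 w.py; python3 -m jog '[0.35,0,0,0,0]' >/dev/null; python3 w.py; python3 -m jog '[0.35,0,0,0,0]' >/dev/null; python3 w.py;python3 -m jog '[0.35,0,0,0,0]' >/dev/null; python3 w.py; python3 st.py;python3 go.py .4450 .1920 .046 0 0
```

```text
ft [-0.07  0.16 -0.9 ] [-0.165  0.039  0.03 ] tau [ -0.57 -23.77 -24.3    1.87   0.36  -0.09] v 0.0143
ft [0.44 0.48 0.5 ] [-0.202  0.06  -0.007] tau [ -0.31 -23.87 -24.62   1.95   0.3    0.01] v 0.0119
ft [-0.13  0.1   0.3 ] [-0.184  0.067 -0.044] tau [ -0.13 -23.91 -24.73   1.97   0.29   0.02] v 0.0098
ft [ 0.04  0.87 -0.59] [-0.187  0.068 -0.02 ] tau [ -0.01 -23.91 -24.74   1.98   0.3    0.01] v 0.0093
8.78 q [-0.372 -0.014  1.877  0.482  1.317 -0.17 ] p [0.3954 0.075  0.3022] 
x [0.2904 0.8453 0.4485] y [ 0.9439 -0.33    0.0108] z [ 0.1571  0.4203 -0.8937] F [ 0.04  0.87 -0.59] T [-0.187  0.068 -0.02 ] op 0.645
tcp target [0.4467 0.1966 0.0362] shift mm [ -1.5832   5.4293 296.963 ] dist 297.0168412425625 newy [ 0.9439 -0.33    0.0108] newz [ 0.1571  0.4203 -0.8937]
```

```bash
python3 -m jog '[0.3,-1,2,38,0, 0.3,-1,5,76,0, 0.3,-1,5,114,0, 0.3,-1,5,152,0, 0.3,-1,5,190,0, 0.3,-1,5,220,0, 0.3,-1,5,230,0]' 60 ; python3 st.py;python3 go.py .4450 .1920 .046 0 0;  python3 - <<'E'
from h import *
for n in("top","side"):
    im=arm.get_image(n)[:,:,::-1]
    c=im[120:360,180:420] if n=="top" else im[170:410,200:440]
    cv2.imwrite(f"pics/{n}2.png",cv2.resize(c,(560,560),interpolation=cv2.INTER_CUBIC))
a=np.hstack([cv2.imread("pics/top2.png")[:,:400],cv2.imread("pics/side2.png")[:,160:]]);cv2.imwrite("pics/p2.png",a)
E
```

```text
time_s: 9.37
ee_pos: [0.434, 0.1702, 0.0926]
eef_rot: [-0.131, 0.793, 0.564, 0.189]
ft_force: [-2.2, -0.7, -0.1]
opening: 0.702
9.37 q [-0.09   0.376  2.104  0.753  0.685 -0.355] p [0.434  0.1702 0.0926] 
x [0.2926 0.8453 0.4471] y [ 0.9442 -0.3293  0.0046] z [ 0.1511  0.4208 -0.8945] F [-2.24 -0.72 -0.11] T [-0.235  0.084 -0.019] op 0.702
tcp target [0.4467 0.1966 0.0362] shift mm [ 0.7814  3.0395 63.557 ] dist 63.634427945087666 newy [ 0.9442 -0.3293  0.0046] newz [ 0.1511  0.4208 -0.8945]
```

View pics/p2.png

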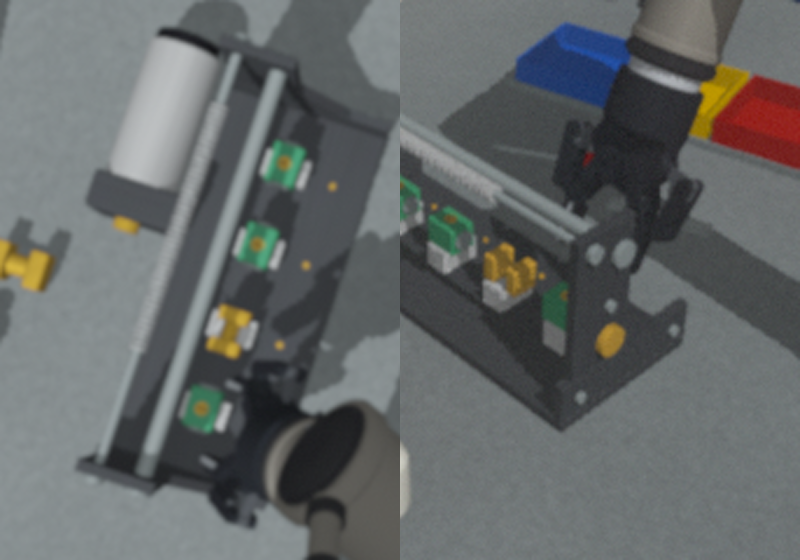

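```bash
python3 -m jog '[0.35,1,3,25,0, 0.35,1,3,45,0, 0.35,1,3,58,0, 0.35,1,3,64,0, 0.35,1,3,64,0]' 60 ; python3 st.py;python3 go.py .4450 .1920 .046 0 0;  python3 - <<'E'
from h import *
for n in("top","side"):
    im=arm.get_image(n)[:,:,::-1]
    c=im[200:360,200:360] if n=="top" else im[230:390,270:430]
    cv2.imwrite(f"pics/{n}3.png",cv2.resize(c,(400,400),interpolation=cv2.INTER_CUBIC))
a=np.hstack([cv2.imread("pics/top3.png"),cv2.imread("pics/side3.png")]);cv2.imwrite("pics/p3.png",a)
E
```

```text
time_s: 9.88
ee_pos: [0.4494, 0.1953, 0.0398]
eef_rot: [-0.129, 0.793, 0.564, 0.191]
ft_force: [0.1, -0.3, 0.4]
opening: 0.651
9.88 q [-0.024  0.513  2.101  0.921  0.562 -0.492] p [0.4494 0.1953 0.0398] 
x [0.2912 0.8446 0.4493] y [ 0.9435 -0.3311  0.0107] z [ 0.1578  0.4208 -0.8933] F [ 0.1  -0.26  0.41] T [-0.214  0.105 -0.032] op 0.651
tcp target [0.4467 0.1966 0.0362] shift mm [-1.2645 -2.9758  3.3398] dist 4.648502737337278 newy [ 0.9435 -0.3311  0.0107] newz [ 0.1578  0.4208 -0.8933]
```

View pics/p3.png

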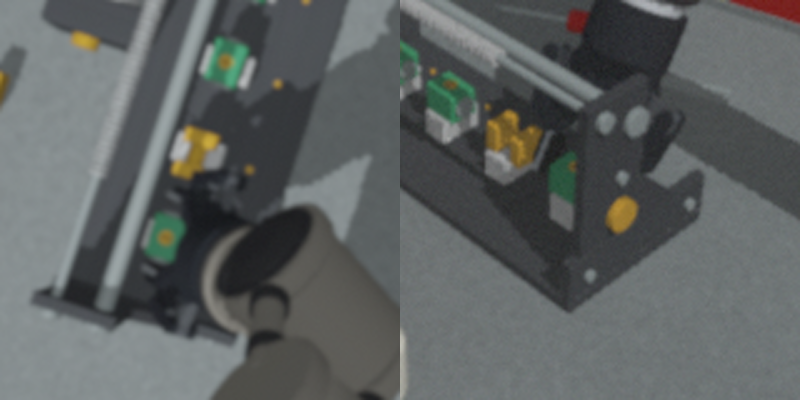

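```bash
python3 -m jog '[0.35,-1,-3,4,0, 0.45,-1,-3,4,0, 0.6,-1,-3,4,0, 0.8,-1,-3,4,0, 1,-1,-3,4,0, 1,-1,-3,4,0, 1,-1,-3,4,0]' 60 ; python3 st.py
```

```text
time_s: 10.57
ee_pos: [0.4463, 0.1969, 0.0359]
eef_rot: [-0.129, 0.793, 0.564, 0.191]
ft_force: [-2.2, -2.9, 6.4]
opening: 0.48
10.57 q [-0.02   0.519  2.11   0.942  0.551 -0.513] p [0.4463 0.1969 0.0359] 
x [0.2915 0.8446 0.449 ] y [ 0.9434 -0.3314  0.0108] z [ 0.1579  0.4205 -0.8935] F [-2.21 -2.9   6.37] T [-0.208  0.345  0.075] op 0.48
```

```bash
python3 -m jog '[1,3,0,-6,0, 1,5,0,-14,0, 1,5,-1,-45,0, 1,4,-2,-85,0, 1,3,-3,-125,0, 1,2,-5,-165,0, 1,2,-5,-205,0, 1,2,-5,-245,0, 1,2,-5,-280,0, 1,2,-5,-297,0]' 60 ; python3 -m jog '[1,0,0,0,0,1,0,0,0,0,1,0,0,0,0]'>/dev/null; python3 w.py; python3 -m jog '[1,0,0,0,0]' >/dev/null; python3 w.py; python3 -m jog '[1,0,0,0,0]' >/dev/null; python3 w.py;python3 -m jog '[1,0,0,0,0]' >/dev/null; python3 w.py; python3 st.py
```

```text
time_s: 11.4
ee_pos: [0.3954, 0.0739, 0.305]
eef_rot: [-0.127, 0.793, 0.564, 0.192]
ft_force: [1.3, -0.2, -2.2]
opening: 0.479
ft [ 0.03  0.72 -3.06] [-0.368  0.138 -0.   ] tau [ -0.36 -25.74 -26.18   2.32   0.35   0.  ] v 0.0164
ft [-0.42  1.03 -2.68] [-0.417  0.185  0.014] tau [ -0.19 -25.31 -25.66   2.3    0.35   0.  ] v 0.0094
ft [ 0.17  0.58 -3.15] [-0.323  0.147 -0.042] tau [ -0.08 -25.02 -25.45   2.3    0.36   0.  ] v 0.01
ft [-0.44  0.2  -2.46] [-0.327  0.113  0.013] tau [ -0.01 -24.85 -25.4    2.3    0.36   0.  ] v 0.01
11.9 q [-0.369 -0.011  1.88   0.482  1.313 -0.168] p [0.3951 0.0761 0.3003] 
x [0.2922 0.8447 0.4485] y [ 0.9438 -0.3304  0.0074] z [ 0.1544  0.4211 -0.8938] F [-0.44  0.2  -2.46] T [-0.327  0.113  0.013] op 0.48
```

```bash
cat > tt.py <<'E'
import sys
from h import *
from scipy.spatial.transform import Rotation as R
s=arm.observe();q=s['eef_rot'];M=R.from_quat([q[1],q[2],q[3],q[0]]).as_matrix()
v=[float(a) for a in sys.argv[1:]]
for i in range(0,len(v),3):
    d=(np.array(v[i:i+3])-s['ee_pos'])
    print(v[i:i+3],'shift',np.round(M.T@d*1000,1),'dist',round(np.linalg.norm(d)*1000))
E
python3 tt.py .4463 .1969 .0479 .4463 .1969 .0365
```

```text
[0.4463, 0.1969, 0.0479] shift [  3.8   6.6 284.4] dist 284
[0.4463, 0.1969, 0.0365] shift [ -1.4   6.5 294.6] dist 295
```

```bash
python3 -m jog '[1,4,3,40,0, 1,4,6,80,0, 1,4,7,120,0, 1,4,7,160,0, 1,4,7,200,0, 1,4,7,235,0, 1,4,7,265,0, 1,4,7,280,0, 1,4,7,284,0, 1,4,7,284,0]' 60 ; python3 tt.py .4463 .1969 .0479 .4463 .1969 .0367
```

```text
time_s: 12.73
ee_pos: [0.447, 0.1966, 0.0481]
eef_rot: [-0.13, 0.793, 0.564, 0.19]
ft_force: [-0.9, 0.3, -2.3]
opening: 0.479
[0.4463, 0.1969, 0.0479] shift [-0.1 -0.8  0.2] dist 1
[0.4463, 0.1969, 0.0367] shift [-5.1 -0.8 10.2] dist 11
```

```bash
python3 -m jog '[1,-2,-1,4,0, 1,-4,-1,8,0, 1,-5,-1,10,0, 1,-5,-1,10,0]' 60 ; python3 -m jog '[0.5,0,0,0,0, 0.4,0,0,0,0, 0.4,0,0,0,0, 0.4,2,0,-4,0, 0.4,4,0,-8,0, 0.4,4,0,-8,0]'; python3 st.py; python3 - <<'E'
from h import *
for n in("top","side"):
    im=arm.get_image(n)[:,:,::-1]
    c=im[200:360,200:360] if n=="top" else im[230:390,270:430]
    cv2.imwrite(f"pics/{n}3.png",cv2.resize(c,(400,400),interpolation=cv2.INTER_CUBIC))
a=np.hstack([cv2.imread("pics/top3.png"),cv2.imread("pics/side3.png")]);cv2.imwrite("pics/p4.png",a)
E
```

```text
time_s: 13.07
ee_pos: [0.4471, 0.196, 0.0384]
eef_rot: [-0.129, 0.793, 0.563, 0.191]
ft_force: [-0.0, 0.0, -2.3]
opening: 0.481
time_s: 13.57
ee_pos: [0.4474, 0.1964, 0.0482]
eef_rot: [-0.129, 0.793, 0.564, 0.191]
ft_force: [1.1, -0.0, 0.0]
opening: 0.596
13.57 q [-0.021  0.492  2.101  0.896  0.574 -0.459] p [0.4474 0.1964 0.0482] 
x [0.291  0.8448 0.449 ] y [ 0.9435 -0.3311  0.0114] z [ 0.1583  0.4204 -0.8934] F [ 1.1  -0.04  0.05] T [-0.156  0.041 -0.015] op 0.596
```

View pics/p4.png

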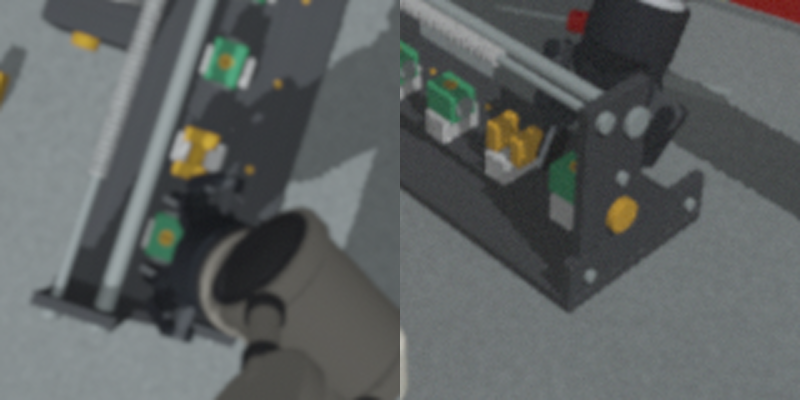

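```bash
python3 -m jog '[0.5,-1,0,2,0, 0.6,-1,0,2,0, 1,-1,0,2,0, 1,-1,0,2,0, 1,-1,0,2,0]' 80; python3 st.py; python3 -m jog '[1,3,0,-6,0, 1,5,0,-14,0, 1,5,-1,-45,0, 1,4,-2,-85,0, 1,3,-3,-125,0, 1,2,-5,-165,0, 1,2,-5,-205,0, 1,2,-5,-215,0]' ; python3 st.py; python3 - <<'E'
from h import *
for n in("top","side"):
    im=arm.get_image(n)[:,:,::-1]
    cv2.imwrite(f"pics/{n}5.png",im)
a=np.hstack([cv2.imread("pics/top5.png")[120:480,200:520],cv2.imread("pics/side5.png")[100:460,200:520]]);cv2.imwrite("pics/p5.png",a)
E
```

```text
time_s: 14.08
ee_pos: [0.4471, 0.1962, 0.0452]
eef_rot: [-0.129, 0.793, 0.564, 0.191]
ft_force: [-2.1, -3.4, 9.5]
opening: 0.469
14.08 q [-0.022  0.498  2.103  0.905  0.569 -0.47 ] p [0.4471 0.1962 0.0452] 
x [0.2916 0.8447 0.4488] y [ 0.9435 -0.3313  0.0106] z [ 0.1577  0.4203 -0.8936] F [-2.12 -3.43  9.53] T [-0.225  0.264  0.119] op 0.469
time_s: 14.75
ee_pos: [0.41, 0.1074, 0.242]
eef_rot: [-0.126, 0.793, 0.564, 0.193]
ft_force: [2.0, 0.7, -3.0]
opening: 0.467
14.75 q [-0.269  0.069  1.97   0.521  1.11  -0.173] p [0.41   0.1074 0.242 ] 
x [0.2899 0.8456 0.4483] y [ 0.943  -0.3323  0.0169] z [ 0.1632  0.4178 -0.8937] F [ 1.98  0.7  -2.99] T [-0.346 -0.009 -0.038] op 0.467
```

View pics/p5.png

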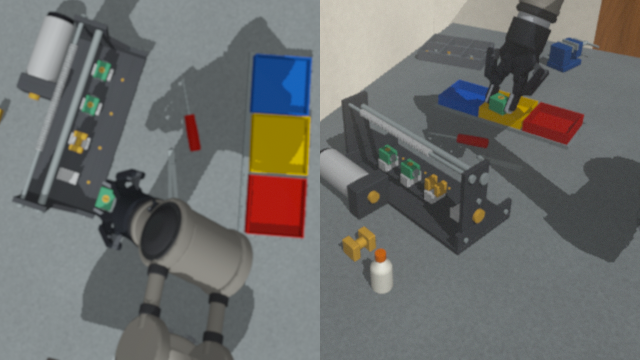

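```bash
python3 tt.py .6345 -.233 .12 .6345 -.233 .0215
```

```text
[0.6345, -0.233, 0.12] shift [-276.5  323.8   -0.1] dist 426
[0.6345, -0.233, 0.0215] shift [-320.7  322.4   87.9] dist 463
```

```bash
python3 -m jog '[1,-22,26,0,0, 1,-48,56,0,0, 1,-75,88,0,0, 1,-102,120,0,0, 1,-129,151,0,0, 1,-156,183,0,0, 1,-183,215,0,0, 1,-210,247,0,0, 1,-237,278,0,0, 1,-260,305,0,0]' ; python3 -m jog '[1,-10,12,0,0,1,-16,19,0,0,1,-16,19,0,0]'; python3 tt.py .6345 -.233 .0615 .6345 -.233 .0215;python3 w.py;python3 st.py
```

```text
time_s: 15.68
ee_pos: [0.6212, -0.212, 0.1197]
eef_rot: [-0.132, 0.793, 0.563, 0.19]
ft_force: [0.6, -0.2, -2.3]
opening: 0.472
time_s: 15.93
ee_pos: [0.6339, -0.2313, 0.1123]
eef_rot: [-0.132, 0.794, 0.563, 0.19]
ft_force: [-1.6, -0.1, -2.8]
opening: 0.472
[0.6345, -0.233, 0.0615] shift [-24.1   0.9  44.8] dist 51
[0.6345, -0.233, 0.0215] shift [-42.1   0.7  80.5] dist 91
ft [-1.57 -0.07 -2.84] [-0.302  0.189  0.007] tau [ -0.32 -63.34 -24.46   2.14   1.11   0.01] v 0.055
15.93 q [-0.662  0.782  1.207  0.456  1.333 -0.474] p [ 0.6339 -0.2313  0.1123] 
x [0.2946 0.8431 0.4498] y [ 0.9433 -0.3319  0.0045] z [ 0.1531  0.423  -0.8931] F [-1.57 -0.07 -2.84] T [-0.302  0.189  0.007] op 0.472
```

```bash
python3 -m jog '[1,-14,0,27,0, 1,-28,1,54,0, 1,-38,1,70,0, 1,-41,1,77,0, 1,-41,1,77,0]'; python3 st.py; python3 tt.py .6345 -.233 .0215;python3 - <<'E'
from h import *
for n in("top","side"):
    im=arm.get_image(n)[:,:,::-1]
    cv2.imwrite(f"pics/{n}6.png",im)
a=np.hstack([cv2.resize(cv2.imread("pics/top6.png")[150:310,420:580],(400,400)),cv2.resize(cv2.imread("pics/side6.png")[130:290,280:440],(400,400))]);cv2.imwrite("pics/p6.png",a)
E
```

```text
time_s: 16.35
ee_pos: [0.6336, -0.2314, 0.0268]
eef_rot: [-0.133, 0.793, 0.563, 0.19]
ft_force: [-0.8, 0.4, -2.9]
opening: 0.473
16.35 q [-0.662  0.883  1.26   0.477  1.197 -0.548] p [ 0.6336 -0.2314  0.0268] 
x [0.2934 0.8433 0.4504] y [ 0.9439 -0.3303  0.0036] z [ 0.1518  0.424  -0.8928] F [-0.84  0.36 -2.95] T [-0.387  0.111  0.008] op 0.473
[0.6345, -0.233, 0.0215] shift [-3.5  1.3  4.2] dist 6
```

View pics/p6.png

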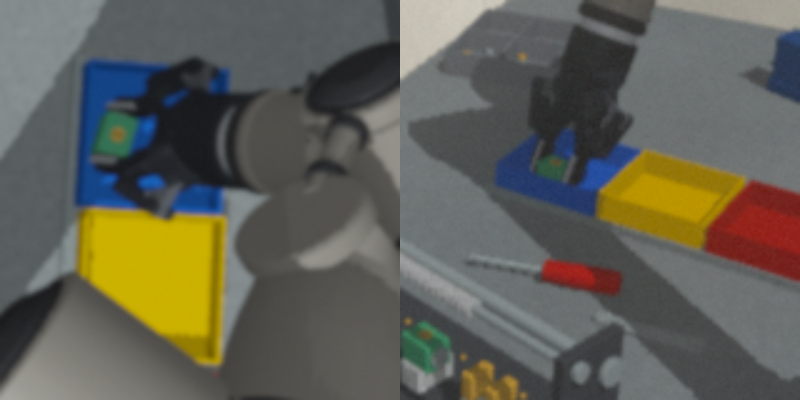

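```bash
python3 -m jog '[1,-1,0,2,0, 1,-2,0,4,0,1,-2,0,4,0]'; python3 -m jog '[1,-1,0,1,0,1,-1,0,1,0]'
```

```text
time_s: 16.7
ee_pos: [0.6355, -0.2338, 0.0264]
eef_rot: [-0.129, 0.793, 0.564, 0.191]
ft_force: [-0.0, 0.0, -2.3]
opening: 0.466
time_s: 16.87
ee_pos: [0.6352, -0.2343, 0.0245]
eef_rot: [-0.129, 0.793, 0.564, 0.191]
ft_force: [-0.0, -0.6, -2.5]
opening: 0.469
```

```bash
python3 -m jog '[1,-0.5,0,1,0,1,-1,0,2,0,1,-1,0,2,0]'; python3 -m jog '[1,-0.5,0,1,0,1,-0.5,0,1,0]';python3 -m jog '[1,-0.5,0,1,0,1,-0.5,0,1,0]'
```

```text
time_s: 17.12
ee_pos: [0.635, -0.2341, 0.0218]
eef_rot: [-0.129, 0.793, 0.564, 0.191]
ft_force: [-1.0, -0.0, -2.6]
opening: 0.469
time_s: 17.28
ee_pos: [0.6351, -0.2341, 0.0207]
eef_rot: [-0.13, 0.793, 0.564, 0.191]
ft_force: [-0.5, 0.6, -2.6]
opening: 0.464
time_s: 17.45
ee_pos: [0.6352, -0.2342, 0.0203]
eef_rot: [-0.129, 0.793, 0.564, 0.191]
ft_force: [-1.8, -0.1, 1.9]
opening: 0.47
```

```bash
python3 -m jog '[0.5,0,0,0,0, 0.4,0,0,0,0, 0.4,0,0,0,0, 0.4,0,0,-10,0, 0.4,0,0,-40,0, 0.4,0,0,-80,0, 0.4,0,0,-120,0]'; python3 tt.py .4844 .087 .224
```

```text
time_s: 18.03
ee_pos: [0.6157, -0.2847, 0.1283]
eef_rot: [-0.13, 0.793, 0.564, 0.19]
ft_force: [0.9, -1.4, -0.2]
opening: 0.601
[0.4844, 0.087, 0.224] shift [ 318.5 -246.    50.6] dist 406
```

```bash
python3 -m jog '[0.4,30,-22,5,0, 0.4,62,-48,10,0, 0.4,93,-72,15,0, 0.4,124,-96,20,0, 0.4,155,-120,25,0, 0.4,186,-144,30,0, 0.38,217,-168,35,0, 0.38,248,-192,40,0, 0.38,279,-216,45,0, 0.38,310,-240,50,0]'; python3 -m jog '[0.38,8,-6,0,0, 0.38,8,-6,0,0]';python3 w.py;python3 st.py; python3 tt.py .5157 .1703 .0455;python3 - <<'E'
from h import *
for n in("top","side"):
    im=arm.get_image(n)[:,:,::-1]
    cv2.imwrite(f"pics/{n}7.png",im)
a=np.hstack([cv2.resize(cv2.imread("pics/top7.png")[140:340,240:540],(600,400)),cv2.resize(cv2.imread("pics/side7.png")[230:430,220:320],(200,400))]);cv2.imwrite("pics/p7.png",a)
E
```

```text
time_s: 18.87
ee_pos: [0.4874, 0.0791, 0.2203]
eef_rot: [-0.129, 0.793, 0.563, 0.191]
ft_force: [0.1, -0.5, 0.7]
opening: 0.619
time_s: 19.03
ee_pos: [0.4841, 0.0886, 0.2245]
eef_rot: [-0.129, 0.792, 0.565, 0.192]
ft_force: [0.7, 0.5, 0.1]
opening: 0.622
ft [0.71 0.52 0.09] [-0.17   0.087  0.02 ] tau [  1.27 -36.07 -21.7    1.94   0.44   0.37] v 0.0585
19.03 q [-0.267  0.233  1.823  0.526  1.101 -0.182] p [0.4841 0.0886 0.2245] 
x [0.2875 0.846  0.449 ] y [ 0.9447 -0.3278  0.0127] z [ 0.1579  0.4205 -0.8935] F [0.71 0.52 0.09] T [-0.17   0.087  0.02 ] op 0.622
[0.5157, 0.1703, 0.0455] shift [ -2.1   0.8 199.3] dist 199
```

View pics/p7.png

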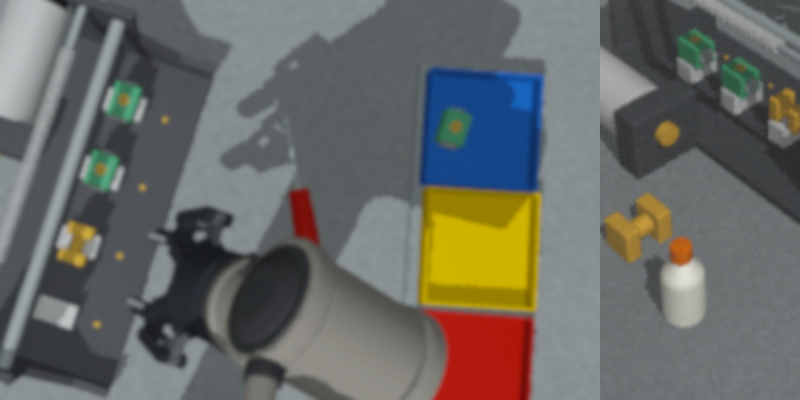

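```bash
python3 -m jog '[0.38,-1,0,38,0, 0.38,-2,1,76,0, 0.38,-2,1,114,0, 0.38,-2,1,150,0, 0.38,-2,1,175,0, 0.38,-2,1,190,0, 0.38,-2,1,199,0, 0.38,-2,1,199,0]'; python3 st.py; python3 tt.py .5157 .1703 .0455;python3 - <<'E'
from h import *
for n in("top","side"):
    im=arm.get_image(n)[:,:,::-1]
    cv2.imwrite(f"pics/{n}8.png",im)
a=np.hstack([cv2.resize(cv2.imread("pics/top8.png")[170:330,220:380],(400,400)),cv2.resize(cv2.imread("pics/side8.png")[200:360,230:390],(400,400))]);cv2.imwrite("pics/p8.png",a)
E
```

```text
time_s: 19.8
ee_pos: [0.5164, 0.1675, 0.0417]
eef_rot: [-0.13, 0.794, 0.563, 0.19]
ft_force: [0.1, -0.5, 1.0]
opening: 0.618
19.8 q [-0.08   0.576  1.927  0.779  0.66  -0.375] p [0.5164 0.1675 0.0417] 
x [0.294  0.8445 0.4476] y [ 0.9433 -0.332   0.0068] z [ 0.1543  0.4202 -0.8942] F [ 0.14 -0.49  0.97] T [-0.214  0.113  0.039] op 0.618
[0.5157, 0.1703, 0.0455] shift [ 3.9 -1.6 -2.3] dist 5
```

View pics/p8.png

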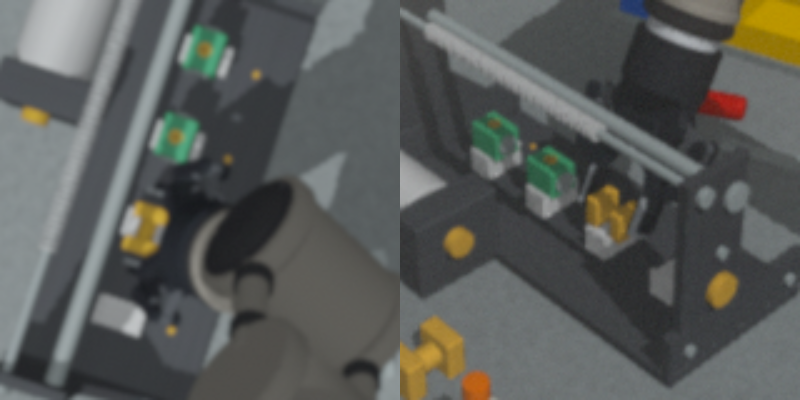

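```bash
python3 -m jog '[0.38,4,-1,-2,0, 0.5,4,-1,-2,0, 0.6,4,-1,-2,0, 1,4,-1,-2,0, 1,4,-1,-2,0, 1,4,-1,-2,0]' 80; python3 st.py; python3 -m jog '[1,3,0,-6,0, 1,5,0,-14,0, 1,5,0,-45,0, 1,4,0,-85,0, 1,3,0,-125,0, 1,2,0,-165,0, 1,2,0,-195,0, 1,2,0,-200,0]'; python3 st.py; python3 tt.py .502 -.236 .12
```

```text
time_s: 20.4
ee_pos: [0.5173, 0.1707, 0.0494]
eef_rot: [-0.128, 0.793, 0.564, 0.192]
ft_force: [-1.5, -2.1, 7.8]
opening: 0.472
20.4 q [-0.073  0.561  1.924  0.772  0.666 -0.359] p [0.5173 0.1707 0.0494] 
x [0.2906 0.8446 0.4496] y [ 0.9434 -0.3314  0.0129] z [ 0.1599  0.4204 -0.8931] F [-1.51 -2.1   7.83] T [-0.039  0.297  0.092] op 0.472
time_s: 21.07
ee_pos: [0.487, 0.0864, 0.2325]
eef_rot: [-0.125, 0.793, 0.564, 0.194]
ft_force: [1.4, -0.6, -0.8]
opening: 0.471
21.07 q [-0.269  0.224  1.809  0.52   1.112 -0.169] p [0.487  0.0864 0.2325] 
x [0.2896 0.8457 0.4482] y [ 0.9427 -0.3332  0.0195] z [ 0.1659  0.4168 -0.8937] F [ 1.39 -0.64 -0.79] T [-0.287  0.065 -0.068] op 0.471
[0.502, -0.236, 0.12] shift [-318.7  119.3  -31.3] dist 342
```

```bash
python3 tt.py .5035 -.2565 .11;  python3 -m jog '[1,-25,10,-2,0, 1,-58,20,-4,0, 1,-95,35,-8,0, 1,-132,48,-12,0, 1,-170,62,-16,0, 1,-208,76,-20,0, 1,-246,90,-24,0, 1,-284,104,-27,0, 1,-318,117,-31,0, 1,-330,122,-31,0]'; python3 tt.py .5035 -.2565 .09 .5035 -.2565 .035
```

```text
[0.5035, -0.2565, 0.11] shift [-340.1  127.4  -30.7] dist 364
time_s: 21.9
ee_pos: [0.4989, -0.2479, 0.1056]
eef_rot: [-0.129, 0.794, 0.562, 0.19]
ft_force: [-0.3, -0.1, -2.1]
opening: 0.471
[0.5035, -0.2565, 0.09] shift [-12.9   7.1  11. ] dist 18
[0.5035, -0.2565, 0.035] shift [-37.5   6.6  60.2] dist 71
```

```bash
python3 -m jog '[1,-12,7,10,0, 1,-24,7,33,0, 1,-34,7,53,0, 1,-38,7,60,0,1,-38,7,60,0]'; python3 st.py; python3 tt.py .5035 -.2565 .028
```

```text
time_s: 22.32
ee_pos: [0.5033, -0.2512, 0.0353]
eef_rot: [-0.132, 0.793, 0.563, 0.19]
ft_force: [-0.5, 0.1, -1.2]
opening: 0.478
22.32 q [-0.824  0.736  1.573  0.464  1.106 -0.756] p [ 0.5033 -0.2512  0.0353] 
x [0.2932 0.8434 0.4503] y [ 0.9437 -0.3308  0.0051] z [ 0.1532  0.4234 -0.8929] F [-0.55  0.09 -1.21] T [-0.271  0.111  0.011] op 0.478
[0.5035, -0.2565, 0.028] shift [-7.7  1.9  4.3] dist 9
```

```bash
python3 -m jog '[1,-3,0,4,0,1,-4,0,6,0,1,-4,0,6,0]'; python3 -m jog '[1,-1,0,2,0,1,-1,0,2,0]';python3 -m jog '[1,-0.5,0,1,0,1,-0.5,0,1,0]'
```

```text
time_s: 22.57
ee_pos: [0.5046, -0.2538, 0.0309]
eef_rot: [-0.129, 0.793, 0.564, 0.191]
ft_force: [0.0, -0.8, -2.0]
opening: 0.466
time_s: 22.73
ee_pos: [0.5044, -0.2537, 0.0284]
eef_rot: [-0.129, 0.793, 0.564, 0.191]
ft_force: [0.4, -0.3, -1.7]
opening: 0.473
time_s: 22.9
ee_pos: [0.5043, -0.2537, 0.027]
eef_rot: [-0.129, 0.793, 0.564, 0.191]
ft_force: [-0.4, 1.0, -1.2]
opening: 0.468
```

```bash
python3 -m jog '[1,-0.5,0,1,0,1,-0.5,0,1,0]'; python3 -m jog '[1,-0.5,0,1,0,1,-0.5,0,1,0]';python3 -m jog '[1,-0.5,0,1,0,1,-0.5,0,1,0]'
```

```text
time_s: 23.07
ee_pos: [0.5042, -0.2536, 0.0257]
eef_rot: [-0.129, 0.793, 0.564, 0.191]
ft_force: [0.2, -0.7, -1.1]
opening: 0.472
time_s: 23.23
ee_pos: [0.5043, -0.2537, 0.0245]
eef_rot: [-0.129, 0.793, 0.564, 0.191]
ft_force: [0.7, -0.2, -1.9]
opening: 0.469
time_s: 23.4
ee_pos: [0.5043, -0.2537, 0.0244]
eef_rot: [-0.129, 0.793, 0.564, 0.191]
ft_force: [-1.6, 0.4, 6.0]
opening: 0.476
```

```bash
python3 -m jog '[0.5,0,0,0,0, 0.4,0,0,0,0, 0.4,0,0,0,0, 0.4,0,0,-10,0, 0.4,0,0,-40,0, 0.4,0,0,-80,0, 0.4,0,0,-110,0]'; python3 tt.py .5614 .0603 .2252
```

```text
time_s: 23.98
ee_pos: [0.4868, -0.3012, 0.1244]
eef_rot: [-0.129, 0.793, 0.564, 0.191]
ft_force: [0.6, -0.8, 1.1]
opening: 0.6
[0.5614, 0.0603, 0.2252] shift [372.4 -48.3  73. ] dist 383
```

```bash
python3 -m jog '[0.4,35,-4,5,0, 0.4,74,-10,10,0, 0.4,113,-15,18,0, 0.4,152,-20,26,0, 0.4,191,-25,34,0, 0.4,230,-30,42,0, 0.38,269,-35,50,0, 0.38,308,-40,58,0, 0.38,347,-45,66,0, 0.38,368,-48,70,0]'; python3 -m jog '[0.38,0,0,0,0,0.38,0,0,0,0]';python3 w.py;python3 st.py; python3 tt.py .5925 .1443 .0475;python3 - <<'E'
from h import *
for n in("top","side"):
    im=arm.get_image(n)[:,:,::-1]
    cv2.imwrite(f"pics/{n}9.png",im)
a=np.hstack([cv2.resize(cv2.imread("pics/top9.png")[140:340,240:540],(600,400)),cv2.resize(cv2.imread("pics/side9.png")[230:430,220:320],(200,400))]);cv2.imwrite("pics/p9.png",a)
E
```

```text
time_s: 24.82
ee_pos: [0.5604, 0.0599, 0.226]
eef_rot: [-0.129, 0.792, 0.565, 0.192]
ft_force: [0.1, -0.7, -0.3]
opening: 0.624
time_s: 24.98
ee_pos: [0.56, 0.0571, 0.2246]
eef_rot: [-0.129, 0.792, 0.565, 0.191]
ft_force: [-0.3, -0.8, -0.4]
opening: 0.617
ft [-0.31 -0.76 -0.4 ] [-0.212  0.06   0.1  ] tau [  1.61 -44.31 -23.57   2.07   0.33   0.14] v 0.0456
24.98 q [-0.286  0.371  1.619  0.508  1.167 -0.161] p [0.56   0.0571 0.2246] 
x [0.289  0.846  0.4481] y [ 0.9444 -0.3287  0.0114] z [ 0.1569  0.4199 -0.8939] F [-0.31 -0.76 -0.4 ] T [-0.212  0.06   0.1  ] op 0.617
[0.5925, 0.1443, 0.0475] shift [  3.8  -0.  200. ] dist 200
```

View pics/p9.png

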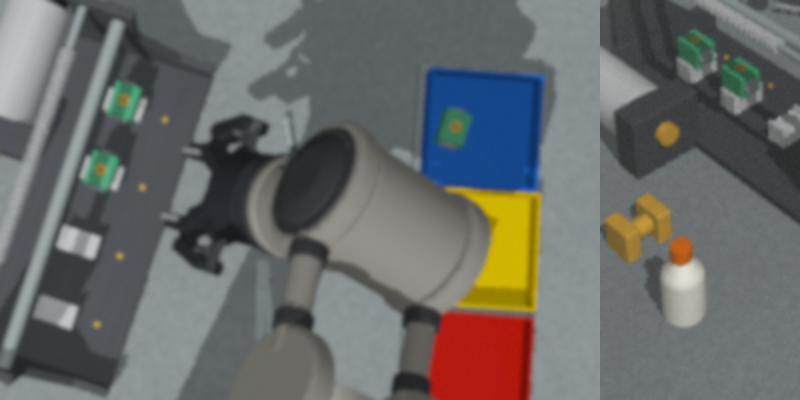

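```bash
python3 -m jog '[0.38,2,0,38,0, 0.38,4,0,76,0, 0.38,4,0,114,0, 0.38,4,0,150,0, 0.38,4,0,175,0, 0.38,4,0,190,0, 0.38,4,0,197,0, 0.38,4,0,197,0]'; python3 tt.py .5925 .1443 .0475;python3 - <<'E'
from h import *
for n in("top","side"):
    im=arm.get_image(n)[:,:,::-1]
    cv2.imwrite(f"pics/{n}8.png",im)
a=np.hstack([cv2.resize(cv2.imread("pics/top8.png")[150:310,220:380],(400,400)),cv2.resize(cv2.imread("pics/side8.png")[190:350,210:370],(400,400))]);cv2.imwrite("pics/p10.png",a)
E
```

```text
time_s: 25.75
ee_pos: [0.5915, 0.1417, 0.0477]
eef_rot: [-0.13, 0.794, 0.563, 0.19]
ft_force: [-0.9, -1.0, 0.4]
opening: 0.62
[0.5925, 0.1443, 0.0475] shift [2.4 0.  1.4] dist 3
```

View pics/p10.png

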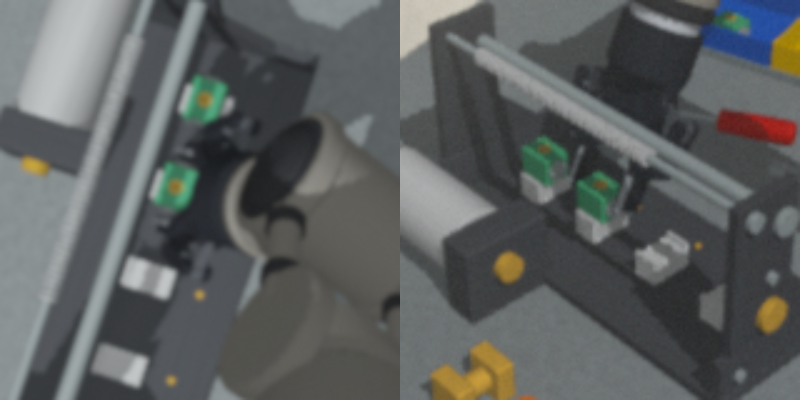

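Fingers straddle the second weight (side crop, fingers at (575,165) and (625,190)). Closing and lifting.

```bash
python3 -m jog '[0.38,1,0,0,0, 0.5,1,0,0,0, 0.6,1,0,0,0, 1,1,0,0,0, 1,1,0,0,0, 1,1,0,0,0]' 80; python3 st.py; python3 -m jog '[1,3,0,-6,0, 1,5,0,-14,0, 1,5,0,-45,0, 1,4,0,-85,0, 1,3,0,-125,0, 1,2,0,-165,0, 1,-4,0,-195,0, 1,-4,0,-198,0]'; python3 -m jog '[1,0,0,0,0,1,0,0,0,0,1,0,0,0,0]'>/dev/null; python3 w.py; python3 -m jog '[1,0,0,0,0]' >/dev/null; python3 w.py; python3 -m jog '[1,0,0,0,0]' >/dev/null; python3 w.py;python3 -m jog '[1,0,0,0,0]' >/dev/null; python3 w.py; python3 st.py
```

```text
time_s: 26.35
ee_pos: [0.5932, 0.1427, 0.0519]
eef_rot: [-0.128, 0.793, 0.564, 0.192]
ft_force: [-2.1, -3.6, 7.4]
opening: 0.463
26.35 q [-0.114  0.646  1.714  0.669  0.778 -0.264] p [0.5932 0.1427 0.0519] 
x [0.291  0.8448 0.4491] y [ 0.9433 -0.3316  0.0126] z [ 0.1595  0.42   -0.8934] F [-2.08 -3.6   7.42] T [-0.174  0.364  0.092] op 0.463
time_s: 27.02
ee_pos: [0.5616, 0.0537, 0.231]
eef_rot: [-0.125, 0.793, 0.564, 0.193]
ft_force: [1.5, 1.0, -2.3]
opening: 0.459
ft [-0.59  0.35 -2.86] [-0.392  0.166 -0.004] tau [ -0.4  -46.02 -24.6    2.23   0.33   0.  ] v 0.011
ft [-0.02 -0.51 -2.93] [-0.386  0.111  0.05 ] tau [ -0.19 -45.5  -24.27   2.22   0.34   0.  ] v 0.0096
ft [ 0.26  0.81 -3.05] [-0.459  0.201 -0.02 ] tau [ -0.06 -45.18 -24.13   2.22   0.35   0.  ] v 0.0061
ft [-0.58 -0.79 -2.43] [-0.406  0.143 -0.   ] tau [  0.01 -45.   -24.11   2.22   0.34   0.  ] v 0.0058
27.52 q [-0.286  0.373  1.618  0.508  1.169 -0.158] p [0.56   0.0574 0.2242] 
x [0.292  0.8448 0.4483] y [ 0.9438 -0.3304  0.0079] z [ 0.1548  0.4208 -0.8938] F [-0.58 -0.79 -2.43] T [-0.406  0.143 -0.   ] op 0.465
```

```bash
python3 tt.py .632 -.269 .11
```

```text
[0.632, -0.269, 0.11] shift [-305.9  174.9  -24.1] dist 353
```

```bash
python3 -m jog '[1,-20,11,-2,0, 1,-54,30,-4,0, 1,-89,50,-8,0, 1,-124,70,-12,0, 1,-159,90,-16,0, 1,-194,110,-18,0, 1,-229,130,-20,0, 1,-264,150,-22,0, 1,-295,168,-24,0, 1,-306,175,-24,0]'; python3 -m jog '[1,0,0,0,0]'; python3 tt.py .632 -.269 .09 .632 -.269 .035
```

```text
time_s: 28.35
ee_pos: [0.632, -0.2745, 0.1076]
eef_rot: [-0.129, 0.794, 0.562, 0.19]
ft_force: [-1.0, 0.9, -2.4]
opening: 0.462
time_s: 28.43
ee_pos: [0.6319, -0.2729, 0.1077]
eef_rot: [-0.13, 0.794, 0.562, 0.19]
ft_force: [-0.8, 1.4, -1.9]
opening: 0.462
[0.632, -0.269, 0.09] shift [-4.6 -1.3 17.4] dist 18
[0.632, -0.269, 0.035] shift [-29.3  -1.7  66.6] dist 73
```

```bash
python3 -m jog '[1,-6,-1,17,0, 1,-18,-1,42,0, 1,-27,-1,61,0, 1,-30,-1,67,0,1,-30,-1,67,0,1,-30,-1,67,0]';  python3 -m jog '[1,-1,0,2,0,1,-1,0,2,0]'; python3 -m jog '[1,-1,0,2,0,1,-1,0,2,0]';python3 -m jog '[1,-0.5,0,1,0,1,-0.5,0,1,0]';python3 tt.py .632 -.269 .027
```

```text
time_s: 28.93
ee_pos: [0.6336, -0.2659, 0.0385]
eef_rot: [-0.129, 0.793, 0.564, 0.191]
ft_force: [-0.7, -0.2, -2.2]
opening: 0.461
time_s: 29.1
ee_pos: [0.6338, -0.2668, 0.0369]
eef_rot: [-0.128, 0.793, 0.564, 0.191]
ft_force: [-0.8, -0.8, -2.3]
opening: 0.465
time_s: 29.27
ee_pos: [0.6333, -0.2667, 0.0338]
eef_rot: [-0.129, 0.793, 0.564, 0.191]
ft_force: [0.0, -0.0, -3.3]
opening: 0.46
time_s: 29.43
ee_pos: [0.6331, -0.2667, 0.0321]
eef_rot: [-0.129, 0.793, 0.564, 0.191]
ft_force: [0.3, -0.7, -2.4]
opening: 0.468
[0.632, -0.269, 0.027] shift [-4.6 -0.3  3.4] dist 6
```

```bash
python3 -m jog '[1,-2,0,1,0,1,-3,0,2,0]'; python3 -m jog '[1,-0.5,0,1,0,1,-0.5,0,1,0]';python3 -m jog '[1,-0.5,0,1,0,1,-0.5,0,1,0]';python3 -m jog '[1,-0.5,0,1,0,1,-0.5,0,1,0]'
```

```text
time_s: 29.6
ee_pos: [0.6326, -0.2686, 0.0289]
eef_rot: [-0.129, 0.793, 0.564, 0.191]
ft_force: [-0.4, -0.0, -2.5]
opening: 0.461
time_s: 29.77
ee_pos: [0.6324, -0.2683, 0.0275]
eef_rot: [-0.13, 0.793, 0.564, 0.191]
ft_force: [0.2, -0.1, -3.1]
opening: 0.461
time_s: 29.93
ee_pos: [0.6327, -0.2684, 0.027]
eef_rot: [-0.129, 0.793, 0.564, 0.191]
ft_force: [-0.6, -0.1, -1.2]
opening: 0.459
time_s: 30.1
ee_pos: [0.6327, -0.2684, 0.0269]
eef_rot: [-0.129, 0.793, 0.564, 0.191]
ft_force: [-3.9, -0.3, 5.6]
opening: 0.468
```

```bash
python3 -m jog '[0.5,0,0,0,0, 0.4,0,0,0,0, 0.4,0,0,0,0, 0.4,0,0,-10,0, 0.4,0,0,-40,0, 0.4,0,0,-80,0, 0.4,0,0,-110,0]'; python3 tt.py .6344 .0345 .2262
```

```text
time_s: 30.68
ee_pos: [0.6153, -0.3159, 0.1268]
eef_rot: [-0.128, 0.793, 0.564, 0.191]
ft_force: [0.6, -0.4, 0.7]
opening: 0.597
[0.6344, 0.0345, 0.2262] shift [346.3 -96.9  60.9] dist 365
```

```bash
python3 -m jog '[0.4,30,-9,5,0, 0.4,68,-19,10,0, 0.4,106,-30,16,0, 0.4,144,-41,22,0, 0.4,182,-52,28,0, 0.4,220,-63,34,0, 0.38,258,-74,40,0, 0.38,296,-85,46,0, 0.38,334,-94,56,0, 0.38,345,-97,58,0]'; python3 -m jog '[0.38,0,0,0,0,0.38,0,0,0,0]';python3 w.py;python3 st.py; python3 tt.py .6655 .1185 .0475;python3 - <<'E'
from h import *
for n in("top","side"):
    im=arm.get_image(n)[:,:,::-1]
    cv2.imwrite(f"pics/{n}9.png",im)
a=np.hstack([cv2.resize(cv2.imread("pics/top9.png")[140:360,240:540],(600,440)),cv2.resize(cv2.imread("pics/side9.png")[230:450,220:320],(200,440))]);cv2.imwrite("pics/p11.png",a)
E
```

```text
time_s: 31.52
ee_pos: [0.6337, 0.0385, 0.2288]
eef_rot: [-0.129, 0.792, 0.565, 0.192]
ft_force: [-0.2, 1.1, 0.3]
opening: 0.62
time_s: 31.68
ee_pos: [0.6337, 0.0335, 0.2265]
eef_rot: [-0.129, 0.793, 0.564, 0.191]
ft_force: [-0.5, -0.0, 0.1]
opening: 0.615
ft [-0.48 -0.02  0.09] [-0.233  0.073  0.024] tau [  1.81 -52.34 -24.57   2.12   0.25   0.08] v 0.0391
31.68 q [-0.29   0.503  1.397  0.491  1.247 -0.116] p [0.6337 0.0335 0.2265] 
x [0.2902 0.8457 0.448 ] y [ 0.944  -0.3298  0.0111] z [ 0.1571  0.4197 -0.894 ] F [-0.48 -0.02  0.09] T [-0.233  0.073  0.024] op 0.615
[0.6655, 0.1185, 0.0475] shift [  1.    0.  200.7] dist 201
```

View pics/p11.png

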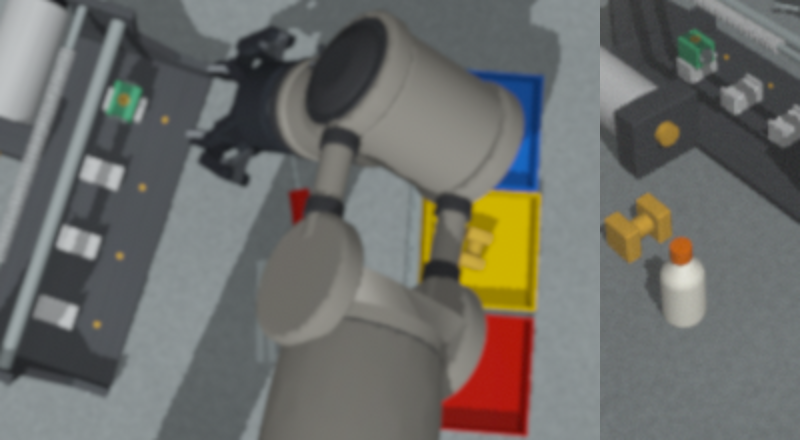

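Three seats empty, the spacer lies in the yellow bin (crop (478,240)), one weight left at crop (124,100). In for it.

```bash
python3 -m jog '[0.38,2,0,38,0, 0.38,2,0,76,0, 0.38,2,0,114,0, 0.38,2,0,150,0, 0.38,2,0,175,0, 0.38,2,0,190,0, 0.38,2,0,198,0, 0.38,2,0,198,0]'; python3 tt.py .6655 .1185 .0475;python3 - <<'E'
from h import *
for n in("top","side"):
    im=arm.get_image(n)[:,:,::-1]
    cv2.imwrite(f"pics/{n}8.png",im)
a=np.hstack([cv2.resize(cv2.imread("pics/top8.png")[130:290,230:390],(400,400)),cv2.resize(cv2.imread("pics/side8.png")[180:340,190:350],(400,400))]);cv2.imwrite("pics/p12.png",a)
E
```

```text
time_s: 32.45
ee_pos: [0.665, 0.1177, 0.0483]
eef_rot: [-0.13, 0.794, 0.563, 0.19]
ft_force: [0.3, 0.4, 0.1]
opening: 0.62
[0.6655, 0.1185, 0.0475] shift [0.5 0.2 1.2] dist 1
```

View pics/p12.png

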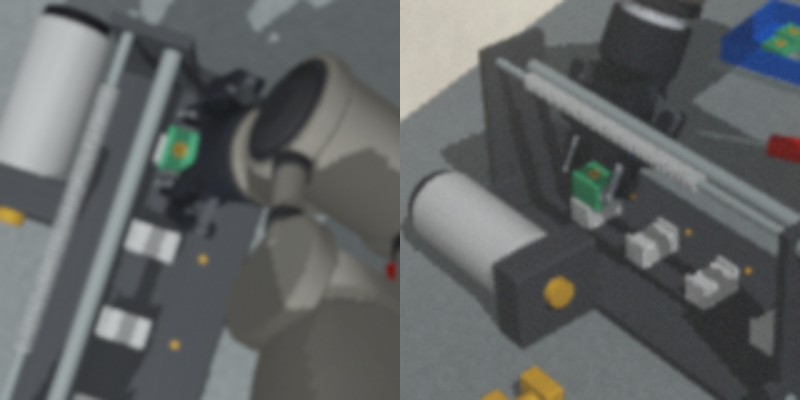

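```bash
python3 -m jog '[0.38,0,0,1,0, 0.5,0,0,2,0, 0.6,0,0,2,0, 1,0,0,2,0, 1,0,0,2,0, 1,0,0,2,0]' 80; python3 st.py; python3 -m jog '[1,3,0,-6,0, 1,5,0,-14,0, 1,5,0,-45,0, 1,4,0,-85,0, 1,3,0,-125,0, 1,2,0,-165,0, 1,-2,0,-195,0, 1,-2,0,-200,0]'; python3 -m jog '[1,0,0,0,0,1,0,0,0,0,1,0,0,0,0]'>/dev/null; python3 w.py; python3 -m jog '[1,0,0,0,0]' >/dev/null; python3 w.py; python3 -m jog '[1,0,0,0,0]' >/dev/null; python3 w.py;python3 -m jog '[1,0,0,0,0]' >/dev/null; python3 w.py;python3 -m jog '[1,0,0,0,0]' >/dev/null; python3 w.py;python3 -m jog '[1,0,0,0,0]' >/dev/null; python3 w.py; python3 st.py
```

```text
time_s: 33.05
ee_pos: [0.6665, 0.1183, 0.05]
eef_rot: [-0.128, 0.793, 0.564, 0.192]
ft_force: [-2.2, -3.2, 5.6]
opening: 0.465
33.05 q [-0.14   0.746  1.492  0.6    0.887 -0.187] p [0.6665 0.1183 0.05  ] 
x [0.291  0.8448 0.449 ] y [ 0.9433 -0.3318  0.0128] z [ 0.1598  0.4198 -0.8935] F [-2.18 -3.19  5.62] T [-0.154  0.239  0.026] op 0.465
time_s: 33.72
ee_pos: [0.635, 0.0302, 0.2323]
eef_rot: [-0.125, 0.793, 0.564, 0.194]
ft_force: [1.1, -0.6, -2.5]
opening: 0.466
ft [-0.04  0.09 -3.52] [-0.39   0.144  0.008] tau [ -0.49 -54.55 -26.     2.35   0.23   0.  ] v 0.0109
ft [-0.2   0.4  -2.97] [-0.369  0.136  0.031] tau [ -0.24 -53.82 -25.56   2.33   0.24   0.  ] v 0.0081
ft [ 0.33 -0.17 -3.58] [-0.413  0.124  0.001] tau [ -0.07 -53.38 -25.38   2.33   0.25   0.  ] v 0.0091
ft [ 0.47 -0.4  -2.9 ] [-0.374  0.111 -0.   ] tau [  0.02 -53.16 -25.33   2.33   0.25   0.  ] v 0.0065
ft [ 0.87 -0.1  -2.9 ] [-0.429  0.165 -0.01 ] tau [  0.05 -53.07 -25.35   2.33   0.24   0.  ] v 0.0058
ft [ 0.74 -0.18 -3.78] [-0.416  0.145 -0.069] tau [  0.06 -53.05 -25.37   2.33   0.24   0.  ] v 0.0051
34.38 q [-0.29   0.505  1.397  0.492  1.246 -0.116] p [0.6336 0.0336 0.2255] 
x [0.2918 0.8449 0.4484] y [ 0.9436 -0.3309  0.0092] z [ 0.1561  0.4204 -0.8938] F [ 0.74 -0.18 -3.78] T [-0.416  0.145 -0.069] op 0.467
```

```bash
python3 tt.py .6235 -.300 .11
```

```text
[0.6235, -0.3, 0.11] shift [-336.6   99.8  -38.6] dist 353
```

```bash
python3 -m jog '[1,-20,6,-2,0, 1,-56,17,-6,0, 1,-94,28,-10,0, 1,-132,39,-15,0, 1,-170,50,-20,0, 1,-208,61,-24,0, 1,-246,72,-28,0, 1,-284,83,-32,0, 1,-320,95,-36,0, 1,-337,100,-39,0]'; python3 -m jog '[1,0,0,0,0,1,0,0,0,0]'; python3 tt.py .6235 -.300 .085 .6235 -.3 .044; python3 - <<'E'
from h import *
for n in("top","side"):
    im=arm.get_image(n)[:,:,::-1]
    cv2.imwrite(f"pics/{n}8.png",im)
a=np.hstack([cv2.resize(cv2.imread("pics/top8.png")[150:310,420:580],(400,400)),cv2.resize(cv2.imread("pics/side8.png")[130:290,280:440],(400,400))]);cv2.imwrite("pics/p13.png",a)
E
```

```text
time_s: 35.22
ee_pos: [0.6223, -0.3055, 0.1079]
eef_rot: [-0.129, 0.794, 0.562, 0.19]
ft_force: [-0.6, 1.0, -3.6]
opening: 0.464
time_s: 35.38
ee_pos: [0.6231, -0.3019, 0.1096]
eef_rot: [-0.13, 0.794, 0.563, 0.191]
ft_force: [-0.4, 0.8, -3.5]
opening: 0.465
[0.6235, -0.3, 0.085] shift [-9.4 -0.5 22.8] dist 25
[0.6235, -0.3, 0.044] shift [-27.8  -0.9  59.4] dist 66
```

View pics/p13.png

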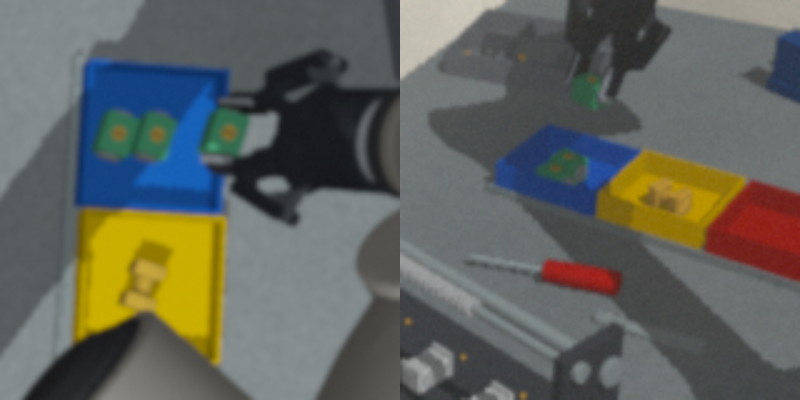

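```bash
python3 - <<'E'
from h import *
for u,v in[(467.6,203.2),(482.8,203.6)]: print(onz("top",u,v,.036))
a=cv2.imread("pics/top8.png");h=cv2.cvtColor(a,cv2.COLOR_BGR2HSV)
m=cv2.inRange(h,(8,100,60),(30,255,255))
n,l,s,c=cv2.connectedComponentsWithStats(m[170:235,445:500]);print(c+[445,170],s[:,4])
E
```

```text
[ 0.6331 -0.239   0.036 ]
[ 0.6317 -0.2714  0.036 ]
[[472.0347 201.7877]
 [467.     203.    ]
 [482.5    203.2222]
 [462.6364 233.9545]] [3514   21   18   22]
```

```bash
python3 -m jog '[1,-9,0,22,0, 1,-18,0,42,0, 1,-25,0,55,0, 1,-28,0,59,0, 1,-28,0,59,0, 1,-28,0,59,0]'; python3 st.py; python3 tt.py .6235 -.300 .044 .6285 -.286 .043 ; python3 - <<'E'
from h import *
for n in("top","side"):
    im=arm.get_image(n)[:,:,::-1]
    cv2.imwrite(f"pics/{n}8.png",im)
a=np.hstack([cv2.resize(cv2.imread("pics/top8.png")[150:310,420:580],(400,400)),cv2.resize(cv2.imread("pics/side8.png")[130:290,280:440],(400,400))]);cv2.imwrite("pics/p14.png",a)
E
```

```text
time_s: 35.98
ee_pos: [0.6252, -0.2996, 0.0462]
eef_rot: [-0.129, 0.793, 0.564, 0.191]
ft_force: [-0.0, 0.1, -2.6]
opening: 0.464
35.98 q [-0.745  0.906  1.142  0.445  1.307 -0.574] p [ 0.6252 -0.2996  0.0462] 
x [0.2911 0.8452 0.4483] y [ 0.9436 -0.3308  0.0109] z [ 0.1575  0.4199 -0.8938] F [-0.02  0.09 -2.57] T [-0.445  0.152 -0.04 ] op 0.464
[0.6235, -0.3, 0.044] shift [-1.9 -1.5  1.6] dist 3
[0.6285, -0.286, 0.043] shift [11.  -1.4  9.1] dist 14
```

View pics/p14.png

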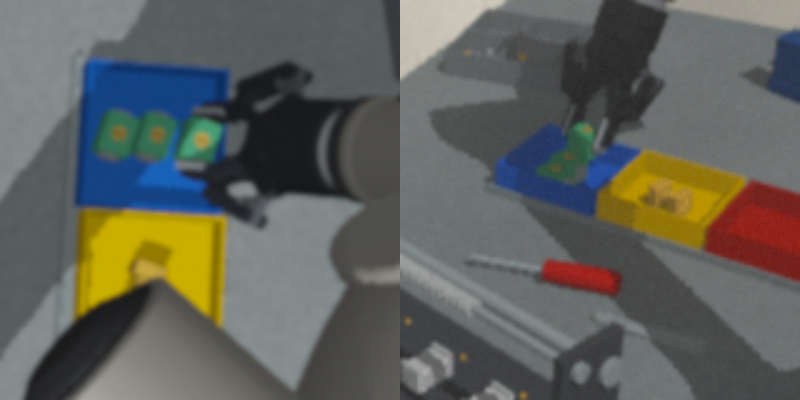

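```bash
python3 -m jog '[1,-1,0,3,0, 1,1,0,4,0, 1,3,0,5,0, 1,5,0,6,0, 1,7,0,7,0, 1,9,0,8,0, 1,11,0,9,0, 1,11,0,9,0]'; python3 st.py;  python3 - <<'E'
from h import *
for n in("top","side"):
    im=arm.get_image(n)[:,:,::-1]
    cv2.imwrite(f"pics/{n}8.png",im)
a=np.hstack([cv2.resize(cv2.imread("pics/top8.png")[150:310,420:580],(400,400)),cv2.resize(cv2.imread("pics/side8.png")[130:290,280:440],(400,400))]);cv2.imwrite("pics/p15.png",a)
E
```

```text
time_s: 36.75
ee_pos: [0.6295, -0.2866, 0.0425]
eef_rot: [-0.129, 0.793, 0.564, 0.191]
ft_force: [0.4, -3.3, -1.9]
opening: 0.46
36.75 q [-0.727  0.904  1.16   0.451  1.286 -0.566] p [ 0.6295 -0.2866  0.0425] 
x [0.2916 0.8451 0.4481] y [ 0.9435 -0.3312  0.0105] z [ 0.1573  0.4197 -0.8939] F [ 0.41 -3.28 -1.91] T [-0.775  0.184 -0.076] op 0.46
```

View pics/p15.png

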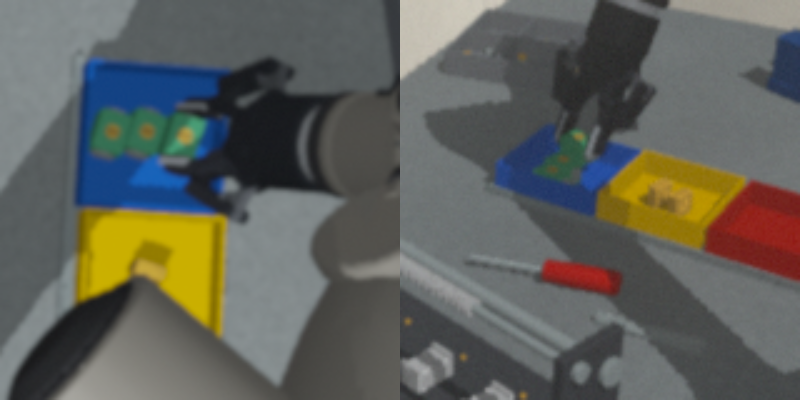

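```bash
python3 -m jog '[1,-3,0,-1,0, 1,-5,0,3,0, 1,-7,0,7,0, 1,-8,0,9,0, 1,-8,0,9,0]';  python3 -m jog '[1,-1,0,2,0,1,-1,0,2,0]'; python3 -m jog '[1,-1,0,2,0,1,-1,0,2,0]';python3 -m jog '[1,-0.5,0,1,0,1,-0.5,0,1,0]'
```

```text
time_s: 37.27
ee_pos: [0.6278, -0.2889, 0.0292]
eef_rot: [-0.131, 0.793, 0.563, 0.191]
ft_force: [-0.5, 0.0, -3.3]
opening: 0.462
time_s: 37.43
ee_pos: [0.6282, -0.2894, 0.0278]
eef_rot: [-0.13, 0.793, 0.564, 0.191]
ft_force: [0.1, 0.1, -4.0]
opening: 0.462
time_s: 37.6
ee_pos: [0.6282, -0.2895, 0.0258]
eef_rot: [-0.13, 0.793, 0.564, 0.191]
ft_force: [-0.8, 0.4, -2.8]
opening: 0.469
time_s: 37.77
ee_pos: [0.6285, -0.2897, 0.0251]
eef_rot: [-0.129, 0.793, 0.564, 0.191]
ft_force: [-0.5, -0.2, -3.2]
opening: 0.467
```

```bash
python3 -m jog '[1,-0.5,0,1,0,1,-0.5,0,1,0]'; python3 -m jog '[1,-0.5,0,1,0,1,-0.5,0,1,0]'; python3 -m jog '[1,-0.5,0,1,0,1,-0.5,0,1,0]'
```

```text
time_s: 37.93
ee_pos: [0.6285, -0.2897, 0.0251]
eef_rot: [-0.129, 0.793, 0.564, 0.191]
ft_force: [-2.6, 0.0, 5.0]
opening: 0.463
time_s: 38.1
ee_pos: [0.6285, -0.2897, 0.0251]
eef_rot: [-0.129, 0.793, 0.564, 0.191]
ft_force: [-5.7, 1.3, 11.0]
opening: 0.464
time_s: 38.27
ee_pos: [0.6285, -0.2897, 0.025]
eef_rot: [-0.129, 0.793, 0.564, 0.192]
ft_force: [-7.8, 1.1, 16.2]
opening: 0.462
```

```bash
python3 -m jog '[1,1,0,-2,0, 1,1,0,-2,0, 0.5,1,0,-2,0, 0.42,1,0,-2,0, 0.42,1,0,-2,0, 0.42,1,0,-10,0, 0.42,1,0,-40,0, 0.42,1,0,-80,0, 0.42,1,0,-120,0, 0.42,1,0,-160,0]'; python3 -m jog '[0.42,-40,0,-30,0, 0.42,-80,0,-60,0, 0.42,-120,0,-90,0]'; python3 - <<'E'
from h import *
for n in("top","side"):
    im=arm.get_image(n)[:,:,::-1]
    cv2.imwrite(f"pics/{n}16.png",im)
a=np.hstack([cv2.resize(cv2.imread("pics/top16.png")[150:370,380:600],(400,400)),cv2.resize(cv2.imread("pics/side16.png")[130:290,280:440],(400,400))]);cv2.imwrite("pics/p16.png",a)
E
```

```text
time_s: 39.1
ee_pos: [0.6031, -0.3566, 0.167]
eef_rot: [-0.129, 0.793, 0.564, 0.191]
ft_force: [1.0, -0.0, -0.1]
opening: 0.582
time_s: 39.35
ee_pos: [0.562, -0.4733, 0.1895]
eef_rot: [-0.128, 0.793, 0.564, 0.191]
ft_force: [1.1, -0.4, 0.5]
opening: 0.581
```

View pics/p16.png

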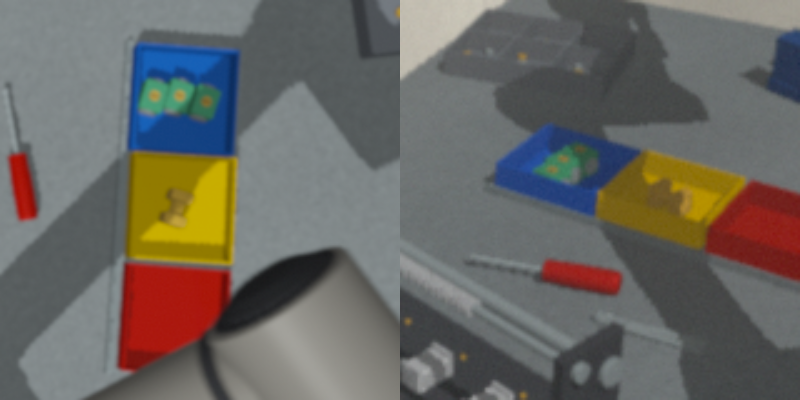

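View pics/top16.png

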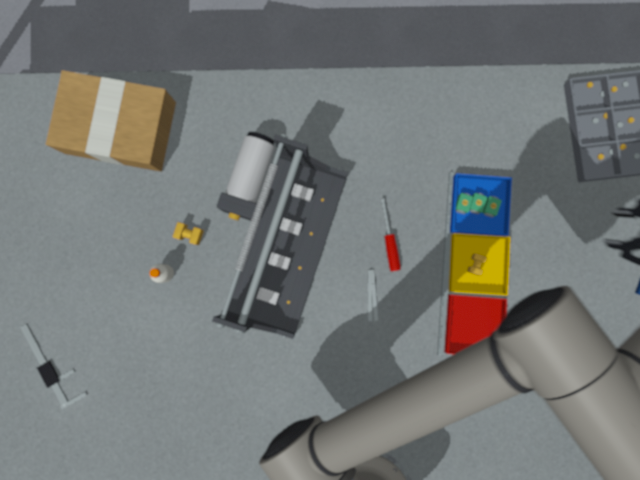

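```bash
python3 - <<'E'
from h import *
a=np.hstack([cv2.resize(cv2.imread("pics/top16.png")[180:230,450:515],(400,308),interpolation=3),cv2.resize(cv2.imread("pics/side16.png")[175:225,315:380],(400,308),interpolation=3)]);cv2.imwrite("pics/p17.png",a)
E
```

```text
(no output)
```

View pics/p17.png

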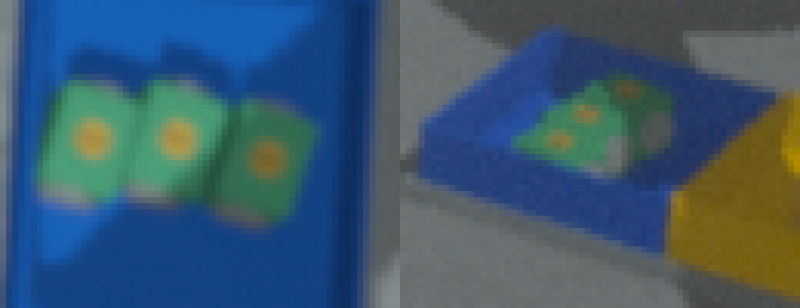

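```bash
python3 - <<'E'
from h import *
k=65/400
for t,s in[((92,139),(160,140)),((178,138),(188,113)),((268,158),(230,90))]:
    print(tri((450+t[0]*k-.4,180+t[1]*k-.4),(315+s[0]*k-.4,175+s[1]*k-.4)))
E
```

```text
(array([ 0.6361, -0.2332,  0.0324]), np.float64(0.0006507344349733373))
(array([ 0.6357, -0.2634,  0.0323]), np.float64(5.8821022704767765e-05))
(array([ 0.6281, -0.2947,  0.0318]), np.float64(0.0003481313034203216))
```

```bash
python3 -m jog '[0.42,0,0,0,0,0.42,0,0,0,0,0.42,0,0,0,0]'; python3 -c "
from rig import arm
print(arm.close_job())"
```

```text
time_s: 39.7
ee_pos: [0.5633, -0.4706, 0.1872]
eef_rot: [-0.13, 0.793, 0.564, 0.191]
ft_force: [-0.1, -0.6, -0.3]
opening: 0.581
the job is handed in; nothing more can be done
None
```

All four parts are out of the drive unit, and I handed the job in at about 40 s. The three weights are in the blue bin and the brass spacer is in the yellow one. No verdict was reported, so I can't say whether it passed.

- **Tilt:** the jog has no tilt axis. I got about 27° by commanding short moves beyond the arm's reach, then kept that tilt to reach in under the rod. During those pushes joint 3 read 0.036–0.039 rad, just under the stated limit of 0.04. I assumed that limit was rounded and never confirmed it.
- **Weighing:** all three weights came out heavy, so the red bin stayed empty.

| Weight | Mean pull (N) | Mass (g) |
|---|---|---|
| First | 2.8 | about 285 |
| Second | 2.8 | about 287 |
| Third | 3.3 | about 330 |

  Single readings scatter by about 0.5 N, so the first two could be slightly under 280 g. Blue still suits them, as anything over 180 g may go there. The spacer read about 1.5 N, against its known 1.57 N.
- **Regrasp:** I first gripped the first weight too low to set it on a bin floor. I put it back in its seat and gripped it higher.
- **Push in the bin:** to make room for the third weight, I used it to push the first two about 10 mm along the blue bin floor.
- **Last checks:** the pictures show the seats empty and the weights flat, side by side. Their plug heights agree within 1 mm, but read about 3 mm low, as earlier readings did. The spacer is in the yellow bin. The bottle, screwdriver, tweezers and larger look-alike spool appear unmoved, judged by eye. The hand was clear of everything.

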